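# Weigh out a batch of brackets and stack the carrier

### The arm

A 6-joint arm with a two-finger parallel gripper is mounted at the origin on a cart in front of the work surface, level with it; the furniture and walls round the work are solid. World frame = base frame: x ahead of the robot, y to its left, z up, the work surface at z = 0. Lengths are in m, angles in degrees, forces in N, time in s.
With the tool pointing down it reaches from about 0.3 to 0.775 m from the base axis. Payload 14.6 kg.
Tool frame: the origin (TCP) lies midway between the tips of the shut fingers; the grasp point (between the pads) lies 19 mm behind it; z points along the fingers, y is the line along which they close (so a half turn about z gives the same grasp; the last joint's range is limited). The gripper opens to 85 mm and grips with 20 to 120 N. Pads are 22 mm wide; open, the fingers measure 114 mm over their backs; the gripper's body (76 mm by 85 mm) begins 54 mm behind the grasp point. The pads swing forward as they close: fully open they stand 13 mm farther back than shut.
Start: joints at [-75.321, 17.183, 87.147, -0, 75.671, -3.816], TCP at [0.174, -0.522, 0.231] pointing down, gripper open.
Joint ranges: [-173.82, 173.82], [-45.26, 126.66], [13.44, 144.39], [-59.66, 239.66], [0, 175.72], [-146.38, 146.38]. Speed limits (degrees/s): [127.2, 127.2, 147.25, 180, 180, 180].

### API

Orientations are given as [roll, pitch, yaw] about the fixed x, y, z axes, in that order (R = Rz(yaw) Ry(pitch) Rx(roll)).
In Python, from station import robot, read_camera gives the robot as it stands. Calls block until the motion is done:
- robot.movep(position, orientation): joint-space move of the TCP to a pose.
- robot.servo_line(position, rot=None, speed=0.15): straight line of the TCP; rot=None keeps the orientation; speed is the mean speed in m/s.
- robot.goto_joints(angles): joint-space move.
- robot.grip(opening, newtons=None): finger opening in m; newtons is the grip in N (None keeps the last); returns when the fingers have stopped.
- robot.dwell(seconds).
- robot.ik(position, orientation): joint angles nearest the present ones, or None.
- robot.state(): the state.
- read_camera(name): name is "side" or "top"; returns a dict with "img" (384x512x3 uint8, red, green, blue), "fx", "fy", "cx", "cy" (pixels), "T" (4x4, takes a point from camera to world coordinates). Camera axes: x right, y up, looking along -z (the intrinsics and any distortion apply to the point x, -y, -z); pixel columns grow to the right and rows downward; lengths in m; the calibration is good to about 2 mm. A picture is of the moment at which its call begins. There is no depth.
A pose or a line that the arm cannot do raises robot.PlanningError and nothing moves.
- robot.sign_off(): hands the job in; it is judged then, once.
The state is a dict: "t": time; "joint_positions": joint angles; "joint_velocities": joint speeds; "tau": joint torques, N m; "position": TCP position; "orientation": TCP orientation; "ft_force": force on the tool from outside, world axes, zero at the start; "torque": the same for the moment, N m; "gripper_width": finger opening in m; "finger_force": force on a finger pad.
Only numpy, scipy, OpenCV 4.12 (cv2) and the standard library are available. Lean on these libraries where they do the work, as an engineer would, in place of code of your own. Each camera call takes 0.05 s, during which the arm holds its last target. There are 200 camera calls.

### The job

Make up one batch of castings for the degreaser: seat the open carrier on the spring scale with its notch over the key, then load brackets from the parts tray into it until the needle rests, with nothing touching the carrier, inside the black sector of the dial. Then seat the loaded carrier on top of the closed one, again down flat with its notch over the key; leave the brackets that are not needed in the parts tray and do not disturb the other things on the bench.

Things in the scene. Friction and masses are not known exactly. Their poses are not given: they have to be found in the camera images.
- carrier_grip (a point): centre of the handle bar of the open carrier, a loose aluminium tray (280 g) that starts on the bench. Bar 10 mm wide, 12 mm tall, 134 mm long along own x, over the tray's middle; grip it across, along own y. Its centre is 90 mm above the carrier's lower edge, 73 mm above the floor's upper face, 63 mm above the wall tops
- carrier: the open carrier, 140 mm (own x) x 164 mm; origin at the centre of its lower edge; own x along the bar, z up. Inside 134 x 158 mm, floor 17 mm and wall tops 27 mm above the origin, handle posts at own x = +-63 mm. Each side of the bar (own y) is a lane for three brackets side by side at own x -43, 0, 43 mm, own y +-42 mm, each bracket's own y along the carrier's y
- carrier_base (a point): middle of the underside of the open carrier's floor: 14 mm above the lower edge of its skirt (the walls run on below the floor), 76 mm under the handle bar's centre. This face rests on a locating plate when seated; axes of the carrier
- carrier_notch (a point): the notch in the open carrier's skirt: 24 mm wide, 14 mm high, in the middle of the wall at own -x, under a small tab on the rim; the point lies in that wall (68.5 mm from the middle), level with the underside of the floor; axes of the carrier
- pan_seat (a point): centre of the upper face of the scale's pan, a plate 126 x 150 x 12 mm (upper 5 mm: 120 x 144) that the carrier's skirt (134 x 158 mm inside) drops over; 105 mm above the bench when empty, sinks with the pan. Own x points from the key to the dial head, which is 144 mm wide, up to 212 mm above the bench and 150 mm or more behind this point
- pan_key (a point): key of the scale's pan: a block 16 mm wide, as tall as the plate, standing out 16 mm from the middle of the plate's -x side, that fits the carrier's notch. The point is on its upper face, where the notch point comes to lie when seated
- scale_pan (a joint): travel of the scale's pan downward in m: 0 empty, 0.036 at its stop; 0.0327 m per kg on it, carrier included (spring of 300 N/m); its bounce dies in about a second. The dial needle shows it: from lower left, clockwise, 8.3 degrees per mm. The thick black sector between the two long marks runs from 0.0268 to 0.0301 m
- stack_seat (a point): centre of the upper face of the plate on the lid of the finished, closed carrier, an aluminium box fixed on the bench: same plate (126 x 150 x 12 mm, upper 5 mm 120 x 144) and key as on the scale's pan, 58 mm above the bench. Own x points away from the key
- stack_key (a point): key of the closed carrier's lid: block 16 mm wide, standing out 16 mm from the middle of the plate's -x side; the point is on its upper face, where the open carrier's notch point comes to lie when seated
- tray: the parts tray, a fixed open steel tray 235 mm (own x) x 225 mm (own y), walls 14 mm high and 3 mm thick, floor 3 mm thick; origin at the centre of its underside
- stack: the finished closed carrier, 140 x 164 mm, fixed; origin on the bench under its plate's centre
- big0_eye (a point): larger eye bracket, grey casting, 51 mm tall, own z up: foot 60 mm (own y) x 32 mm (own x) x 8 mm; on it, on a 10 mm web, an upright round eye, 30 mm across, 14 mm thick along own x with flat faces. Weighs 108 to 162 g, each its own. Point: the eye's centre, 36 mm above the underside; grip the eye's faces along own x. Starts upright in the parts tray. May be absent
- big1_eye (a point): larger eye bracket, grey casting, 51 mm tall, own z up: foot 60 mm (own y) x 32 mm (own x) x 8 mm; on it, on a 10 mm web, an upright round eye, 30 mm across, 14 mm thick along own x with flat faces. Weighs 108 to 162 g, each its own. Point: the eye's centre, 36 mm above the underside; grip the eye's faces along own x. Starts upright in the parts tray. May be absent
- big2_eye (a point): larger eye bracket, grey casting, 51 mm tall, own z up: foot 60 mm (own y) x 32 mm (own x) x 8 mm; on it, on a 10 mm web, an upright round eye, 30 mm across, 14 mm thick along own x with flat faces. Weighs 108 to 162 g, each its own. Point: the eye's centre, 36 mm above the underside; grip the eye's faces along own x. Starts upright in the parts tray. May be absent
- big3_eye (a point): larger eye bracket, grey casting, 51 mm tall, own z up: foot 60 mm (own y) x 32 mm (own x) x 8 mm; on it, on a 10 mm web, an upright round eye, 30 mm across, 14 mm thick along own x with flat faces. Weighs 108 to 162 g, each its own. Point: the eye's centre, 36 mm above the underside; grip the eye's faces along own x. Starts upright in the parts tray. May be absent
- big4_eye (a point): larger eye bracket, grey casting, 51 mm tall, own z up: foot 60 mm (own y) x 32 mm (own x) x 8 mm; on it, on a 10 mm web, an upright round eye, 30 mm across, 14 mm thick along own x with flat faces. Weighs 108 to 162 g, each its own. Point: the eye's centre, 36 mm above the underside; grip the eye's faces along own x. Starts upright in the parts tray. May be absent
- small0_eye (a point): smaller eye bracket, grey casting, 42 mm tall, own z up: foot 60 mm (own y) x 25 mm (own x) x 7 mm; on it, on an 8 mm web, an upright round eye, 22 mm across, 12 mm thick along own x with flat faces. Weighs 59 to 84 g, each its own. Point: the eye's centre, 31 mm above the underside; grip the eye's faces along own x. Starts upright in the parts tray. May be absent
- small1_eye (a point): smaller eye bracket, grey casting, 42 mm tall, own z up: foot 60 mm (own y) x 25 mm (own x) x 7 mm; on it, on an 8 mm web, an upright round eye, 22 mm across, 12 mm thick along own x with flat faces. Weighs 59 to 84 g, each its own. Point: the eye's centre, 31 mm above the underside; grip the eye's faces along own x. Starts upright in the parts tray. May be absent
- small2_eye (a point): smaller eye bracket, grey casting, 42 mm tall, own z up: foot 60 mm (own y) x 25 mm (own x) x 7 mm; on it, on an 8 mm web, an upright round eye, 22 mm across, 12 mm thick along own x with flat faces. Weighs 59 to 84 g, each its own. Point: the eye's centre, 31 mm above the underside; grip the eye's faces along own x. Starts upright in the parts tray. May be absent
- marker: bystander: marker pen, to be left alone; origin at the middle of its underside
- tape: bystander: roll of black tape, to be left alone; origin at the middle of its underside
- dropper: bystander: toner dropper bottle, to be left alone; origin at the middle of its underside
- jar: bystander: glass jar, to be left alone; origin at the middle of its underside
- driver: bystander: screwdriver, to be left alone; origin at the middle of its underside

How it is judged:
By the outcome, as a careful person would: the job done as asked, in the order asked, and still so for the second after the job is handed in, with the robot touching nothing.
Of big0, big1, big2, big3, big4 only 4 to 5 are there at a start; the rules pass over those that are not, and their reading is None.
Of small0, small1, small2 only 2 to 3 are there at a start; the rules pass over those that are not, and their reading is None.
At some moment in a run one of carrier, big0, big1, big2, big3, big4, small0, small1, small2 may be knocked a few centimetres aside while the robot is not near it.
It also fails if it takes over 208 s, if anything falls off the work surface, if the arm or the gripper's body presses on something with over 40 N, if the wrist force passes 120 N, or if a joint passes its speed limit or range.

## Working session

There is one attempt and no reset: what is moved stays moved. The work goes in short steps, each a Python script; the robot and the scene stay as the last script left them, time stands still between calls to the robot, and variables do not carry over. Pictures are saved under pics/ and viewed, at most 14 in all, crops included, and the job is handed in when it is done.

```bash
ls; mkdir -p pics; python3 - <<'E'
from station import robot, read_camera
import cv2,numpy as np
for n in("top","side"):
    c=read_camera(n); cv2.imwrite(f"pics/{n}0.png",cv2.cvtColor(c["img"],cv2.COLOR_RGB2BGR))
    print(n,{k:c[k] for k in c if k not in("img",)})
    cv2.imwrite(f"pics/{n}0b.png",cv2.resize(cv2.cvtColor(c["img"],cv2.COLOR_RGB2BGR),(800,600),interpolation=cv2.INTER_CUBIC))
print(robot.state())
E
```

```text
pics
top {'fx': 361.24872861133196, 'fy': 361.24872861133196, 'cx': 258.1556196582563, 'cy': 185.06292593506186, 'T': array([[ 0.01393471,  0.98371859, -0.17917467,  0.39028365],
       [-0.99946491,  0.0083999 , -0.03161224,  0.182913  ],
       [-0.02959249,  0.1795193 ,  0.98330926,  1.0151746 ],
       [ 0.        ,  0.        ,  0.        ,  1.        ]])}
side {'fx': 394.54157845023184, 'fy': 394.54157845023184, 'cx': 251.8492748642535, 'cy': 195.23919437254068, 'T': array([[-0.81694723,  0.32331325, -0.47756231,  0.03713046],
       [-0.57658469, -0.44046339,  0.68814395,  0.97186745],
       [ 0.01213734,  0.83753241,  0.54625282,  0.72519718],
       [ 0.        ,  0.        ,  0.        ,  1.        ]])}
{'t': 0.1, 'joint_positions': array([-7.53214417e+01,  1.72119307e+01,  8.71793608e+01,  5.65101122e-04,
        7.56699077e+01, -3.81593953e+00]), 'joint_velocities': array([ 0.02625222, -0.05037425, -0.07936721,  0.10421587,  0.11299237,
        0.07836807]), 'tau': array([ 6.93033871e-04, -5.44378066e+01, -3.62371409e+01, -1.00204288e-04,
        2.95345526e-03, -1.93106906e-06]), 'position': array([ 0.17440928, -0.52137648,  0.23076365]), 'orientation': array([-1.79938973e+02, -4.61905353e-03,  1.84943552e+01]), 'ft_force': array([ 0.0364493 , -0.41271948, -0.60927546]), 'torque': array([-0.0367258 ,  0.00537305, -0.00769385]), 'finger_force': 0.0, 'gripper_width': 0.08569359650181191}
```

View pics/top0b.png

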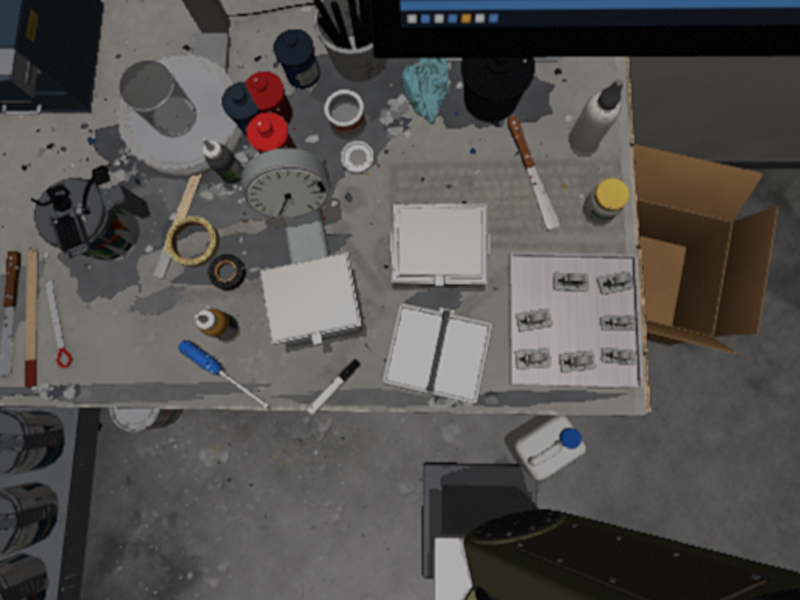

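View pics/side0b.png

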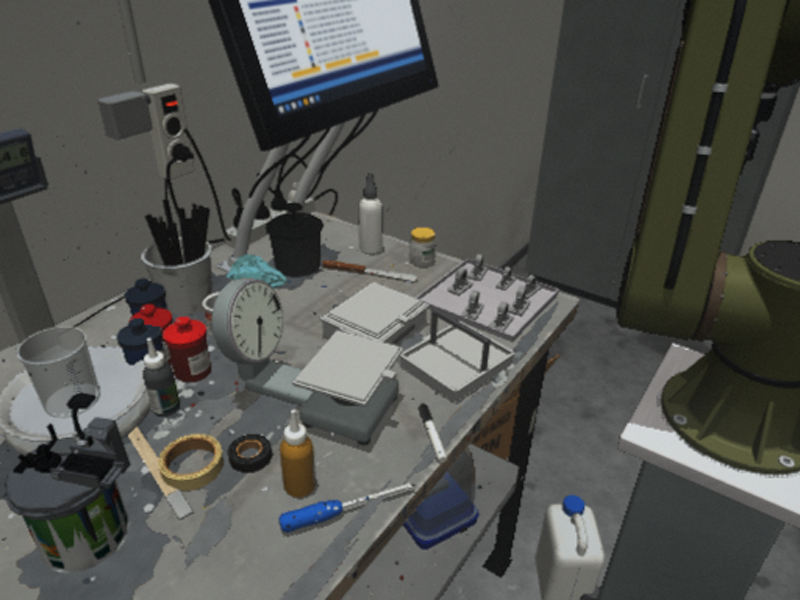

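The top view shows the pan near (312,297), the dial at (287,190), the closed carrier at (440,245) and the open carrier at (438,352). The tray holds 7 brackets. Next I'll zoom in.

```bash
cat > h.py <<'E'
from station import robot, read_camera
import cv2, numpy as np
def ray(c,u,v):
    T=c["T"]; d=T[:3,:3]@np.array([(u-c["cx"])/c["fx"],-(v-c["cy"])/c["fy"],-1.]); return T[:3,3],d
def onz(c,u,v,z):
    o,d=ray(c,u,v); return o+d*(z-o[2])/d[2]
def proj(c,p):
    q=c["T"][:3,:3].T@(np.asarray(p,float)-c["T"][:3,3]); return np.array([c["cx"]+c["fx"]*q[0]/-q[2], c["cy"]-c["fy"]*q[1]/-q[2]])
def tri(c1,p1,c2,p2):
    o1,d1=ray(c1,*p1); o2,d2=ray(c2,*p2)
    s=np.linalg.lstsq(np.c_[d1,-d2],o2-o1,rcond=None)[0]; a=o1+s[0]*d1;b=o2+s[1]*d2
    return (a+b)/2,np.linalg.norm(a-b)
def crop(img,x0,y0,x1,y1,k,fn):
    cv2.imwrite(fn,cv2.cvtColor(cv2.resize(img[y0:y1,x0:x1],None,fx=k,fy=k,interpolation=cv2.INTER_CUBIC),cv2.COLOR_RGB2BGR))
E
python3 - <<'E'
from h import *
a=cv2.cvtColor(cv2.imread("pics/top0.png"),cv2.COLOR_BGR2RGB); b=cv2.cvtColor(cv2.imread("pics/side0.png"),cv2.COLOR_BGR2RGB)
crop(a,155,120,420,265,3,"pics/topc.png"); crop(b,130,140,390,300,3,"pics/sidec.png")
E
```

```text
(no output)
```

View pics/topc.png

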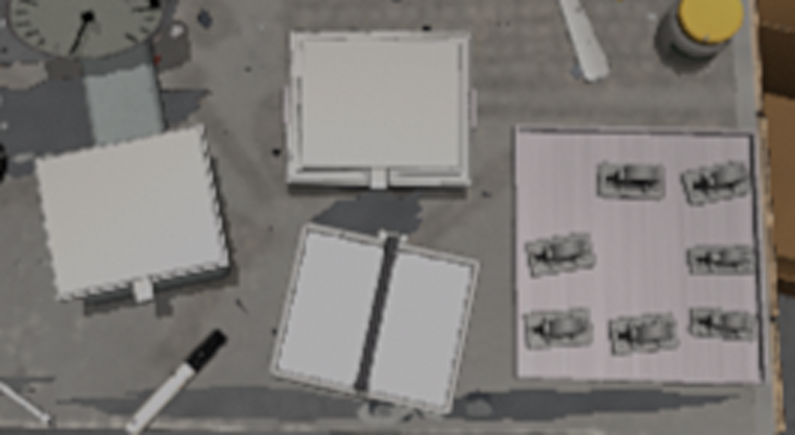

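View pics/sidec.png

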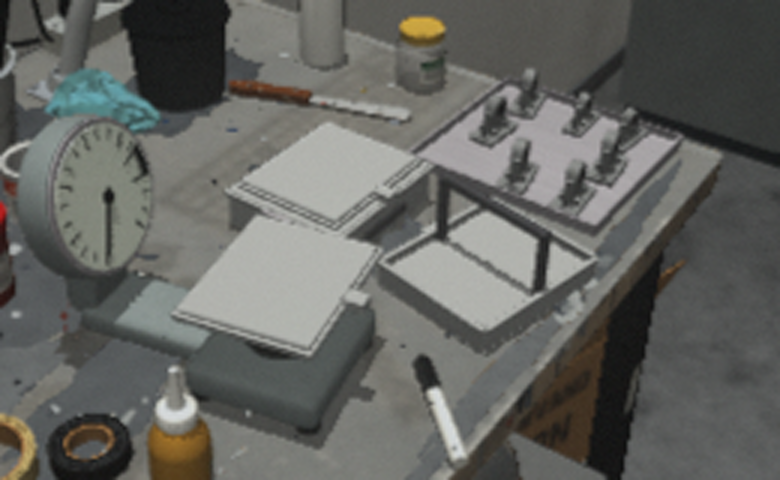

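```bash
python3 - <<'E'
from h import *
a=cv2.imread("pics/top0.png"); b=cv2.imread("pics/side0.png")
o=np.zeros((600,800,3),np.uint8)
t=cv2.resize(a[156:252,322:412],None,fx=5.4,fy=5.4,interpolation=cv2.INTER_CUBIC); o[:t.shape[0],:t.shape[1]]=t
t=cv2.resize(a[190:262,243:317],None,fx=4,fy=4,interpolation=cv2.INTER_CUBIC); o[:t.shape[0],490:490+t.shape[1]]=t
t=cv2.resize(b[190:260,250:335],None,fx=3.6,fy=3.6,interpolation=cv2.INTER_CUBIC); o[300:300+t.shape[0],490:490+t.shape[1]]=t
cv2.imwrite("pics/z1.png",o)
c=read_camera("top")
P=lambda u,v,z: np.round(onz(c,155+u/3,120+v/3,z),4)
for n,pts,z in(("carrier",[(305,227),(480,262),(447,412),(272,373)],.027),("pan",[(38,158),(203,127),(226,262),(60,296)],.105),("stack",[(302,33),(463,33),(463,165),(302,168)],.058),("tray",[(516,126),(755,133),(763,383),(516,378)],.014),("brk",[(631,180),(716,183),(561,253),(722,260),(558,327),(643,332),(722,322)],.03),("bar",[(393,238),(362,388)],.096)):
    q=np.array([P(*p,z) for p in pts]); print(n,q[:,:2].tolist(),"ctr",q.mean(0),"sides",np.round(np.linalg.norm(q-np.roll(q,-1,0),axis=1),4))
E
```

```text
carrier [[0.5405, 0.2184], [0.5097, 0.0581], [0.375, 0.0893], [0.4072, 0.2462]] ctr [0.4581 0.153  0.027 ] sides [0.1632 0.1383 0.1602 0.1362]
pan [[0.5869, 0.4478], [0.6154, 0.3053], [0.498, 0.2821], [0.4677, 0.422]] ctr [0.542  0.3643 0.105 ] sides [0.1453 0.1197 0.1431 0.122 ]
stack [[0.7169, 0.2227], [0.7175, 0.0746], [0.5935, 0.076], [0.5896, 0.2208]] ctr [0.654375 0.148525 0.058   ] sides [0.1481 0.124  0.1449 0.1273]
tray [[0.6408, 0.0208], [0.6356, -0.202], [0.4045, -0.1955], [0.4059, 0.0255]] ctr [ 0.5217 -0.0878  0.014 ] sides [0.2229 0.2312 0.221  0.2349]
brk [[0.5865, -0.0807], [0.5843, -0.1578], [0.5183, -0.015], [0.5134, -0.1594], [0.4514, -0.0105], [0.4478, -0.086], [0.4576, -0.1564]] ctr [ 0.50847143 -0.09511429  0.03      ] sides [0.0771 0.1573 0.1445 0.1613 0.0756 0.0711 0.1495]
bar [[0.5212, 0.1405], [0.3947, 0.1663]] ctr [0.45795 0.1534  0.096  ] sides [0.1291 0.1291]
```

View pics/z1.png

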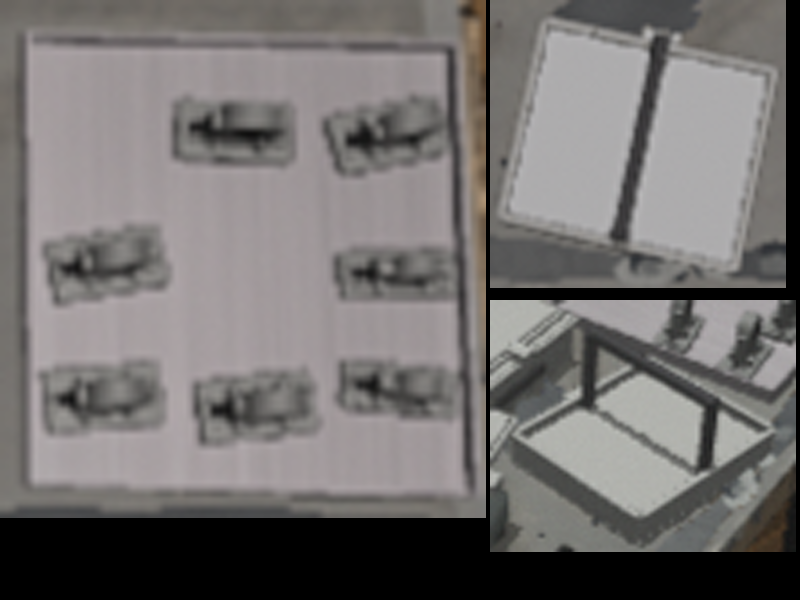

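```bash
cat >> h.py <<'E'
def rect(c,mask,z):
    "largest blob of mask -> minAreaRect on plane z: centre, short, long, direction (deg) of the short side in (-90,90]"
    cs,_=cv2.findContours(mask.astype(np.uint8),cv2.RETR_EXTERNAL,cv2.CHAIN_APPROX_NONE)
    k=max(cs,key=cv2.contourArea)[:,0,:]
    return rectp(c,k,z)
def rectp(c,k,z):
    p=np.array([onz(c,u,v,z)[:2] for u,v in k])*1000
    (x,y),(w,h),_=r=cv2.minAreaRect(p.astype(np.float32)); b=cv2.boxPoints(r)
    e=[b[1]-b[0],b[2]-b[1]]; e.sort(key=np.linalg.norm); a=np.degrees(np.arctan2(e[0][1],e[0][0])); a=(a+90)%180-90
    return np.array([x,y])/1000,min(w,h),max(w,h),a
def blob(img,seed,tol):
    "flood fill round a seed pixel"
    m=np.zeros((img.shape[0]+2,img.shape[1]+2),np.uint8)
    cv2.floodFill(cv2.GaussianBlur(img,(3,3),0).copy(),m,seed,255,(tol,)*3,(tol,)*3,4|cv2.FLOODFILL_FIXED_RANGE|cv2.FLOODFILL_MASK_ONLY); return m[1:-1,1:-1]
def brackets(c):
    "brackets in the tray, from the top view"
    g=cv2.cvtColor(c["img"],cv2.COLOR_RGB2HSV).astype(int); rgb=c["img"].astype(int)
    q=np.array([proj(c,p) for p in ((.633,.017,.003),(.633,-.194,.003),(.411,-.194,.003),(.411,.017,.003))],np.int32)
    roi=np.zeros(g.shape[:2],np.uint8); cv2.fillPoly(roi,[q],1)
    med=np.median(rgb[roi>0],axis=0)
    d=(np.abs(rgb-med).max(2)>14)&(roi>0)
    cs,_=cv2.findContours(d.astype(np.uint8),cv2.RETR_EXTERNAL,cv2.CHAIN_APPROX_NONE)
    return [rectp(c,k[:,0,:],.009)+(cv2.contourArea(k),) for k in cs if cv2.contourArea(k)>80]
E
python3 - <<'E'
from h import *
T=read_camera("top"); S=read_camera("side")
for n,p,z in(("pan",(.542,.364,.105),.105),("stack",(.654,.148,.058),.058),("carrier_floor",(.458,.115,.017),.017)):
    for c in(T,S):
        s=tuple(int(round(x)) for x in proj(c,p)); print(n,s,[np.round(x,4) for x in rect(c,blob(c["img"],s,14),z)])
for b in brackets(T): print([np.round(x,4) for x in b])
E
```

```text
pan (199, 190) [array([0.5345, 0.3654]), np.float64(133.0727), np.float64(141.5806), np.float32(12.5127)]
pan (224, 230) [array([0.5335, 0.3631]), np.float64(132.0276), np.float64(149.3902), np.float32(12.0535)]
stack (283, 153) [array([0.6468, 0.1565]), np.float64(140.9729), np.float64(149.6151), np.float32(-0.5874)]
stack (240, 194) [array([0.6413, 0.154 ]), np.float64(131.6087), np.float64(138.7035), np.float32(-0.0567)]
carrier_floor (294, 226) [array([0.4506, 0.1134]), np.float64(67.4981), np.float64(127.7267), np.float32(78.0065)]
carrier_floor (299, 222) [array([0.4617, 0.1168]), np.float64(57.1468), np.float64(101.8965), np.float32(78.7473)]
[array([ 0.4469, -0.0903]), np.float64(39.2818), np.float64(64.5341), np.float32(7.7919), np.float64(264.0)]
[array([ 0.4586, -0.1617]), np.float64(29.7027), np.float64(59.6772), np.float32(-3.3575), np.float64(206.5)]
[array([ 0.4454, -0.0087]), np.float64(51.1776), np.float64(74.7904), np.float32(18.9566), np.float64(268.0)]
[array([ 0.5179, -0.1622]), np.float64(27.8968), np.float64(60.4946), np.float32(0.6134), np.float64(202.0)]
[array([ 0.513 , -0.0061]), np.float64(51.5125), np.float64(92.9949), np.float32(32.6705), np.float64(290.5)]
[array([ 0.5907, -0.084 ]), np.float64(34.4488), np.float64(65.2576), np.float32(0.4354), np.float64(256.0)]
[array([ 0.5896, -0.1631]), np.float64(37.0012), np.float64(65.3003), np.float32(13.1978), np.float64(254.5)]
```

```bash
sed -i 's|    cs,_=cv2.findContours(d.astype(np.uint8),|    d=cv2.morphologyEx(d.astype(np.uint8),cv2.MORPH_OPEN,np.ones((4,4),np.uint8))\n&|' h.py
python3 - <<'E'
from h import *
T=read_camera("top"); S=read_camera("side")
for n,p,z in(("pan",(.542,.364,.105),.105),("stack",(.654,.148,.058),.058)):
    for c in(T,S):
        s=tuple(int(round(x)) for x in proj(c,p)); 
        for tol in(10,14,18): print(n,s,tol,[np.round(x,4) for x in rect(c,cv2.morphologyEx(blob(c["img"],s,tol),cv2.MORPH_OPEN,np.ones((11,11),np.uint8)),z)])
for b in brackets(T): print([np.round(x,4) for x in b])
# j6 feasibility: carrier bar -> pan
for y in(168,-12):
  for pos in((.458,.153,.071),(.458,.153,.25),(.542,.364,.25)):
    for k in(y,y-156.3): print(y,pos,k,np.round(robot.ik(pos,[180,0,k]),0) if robot.ik(pos,[180,0,k]) is not None else None)
E
```

```text
pan (199, 190) 10 [array([0.5426, 0.368 ]), np.float64(115.2569), np.float64(139.3335), np.float32(12.6367)]
pan (199, 190) 14 [array([0.5426, 0.3679]), np.float64(116.3228), np.float64(140.1087), np.float32(12.4361)]
pan (199, 190) 18 [array([0.5426, 0.367 ]), np.float64(118.4704), np.float64(142.1705), np.float32(12.617)]
pan (224, 230) 10 [array([0.5406, 0.3679]), np.float64(116.2012), np.float64(140.7886), np.float32(12.7609)]
pan (224, 230) 14 [array([0.5409, 0.367 ]), np.float64(116.4433), np.float64(144.4548), np.float32(12.589)]
pan (224, 230) 18 [array([0.5408, 0.3665]), np.float64(118.9941), np.float64(146.3579), np.float32(12.6333)]
stack (283, 153) 10 [array([0.6522, 0.1513]), np.float64(113.1092), np.float64(139.7944), np.float32(0.4353)]
stack (283, 153) 14 [array([0.655 , 0.1512]), np.float64(118.7457), np.float64(140.0613), np.float32(0.4353)]
stack (283, 153) 18 [array([0.6536, 0.1528]), np.float64(121.3177), np.float64(153.9272), np.float32(0.2248)]
stack (240, 194) 10 [array([0.6515, 0.1556]), np.float64(113.1224), np.float64(135.4297), np.float32(36.208)]
stack (2
[... 1060 characters left out ...]
071) 11.699999999999989 [ 14.  21. 106.  -0.  53.  92.]
168 (0.458, 0.153, 0.25) 168 [ 14.   8.  96.   0.  76. -64.]
168 (0.458, 0.153, 0.25) 11.699999999999989 [14.  8. 96. -0. 76. 92.]
168 (0.542, 0.364, 0.25) 168 [ 31.  30.  67.   0.  83. -47.]
168 (0.542, 0.364, 0.25) 11.699999999999989 [ 31.  30.  67.  -0.  83. 109.]
-12 (0.458, 0.153, 0.071) -12 [ 14.  21. 106.  -0.  53. 116.]
-12 (0.458, 0.153, 0.071) -168.3 [ 14.  21. 106.   0.  53. -88.]
-12 (0.458, 0.153, 0.25) -12 [ 14.   8.  96.  -0.  76. 116.]
-12 (0.458, 0.153, 0.25) -168.3 [ 14.   8.  96.   0.  76. -88.]
-12 (0.542, 0.364, 0.25) -12 [ 31.  30.  67.  -0.  83. 133.]
-12 (0.542, 0.364, 0.25) -168.3 [ 31.  30.  67.   0.  83. -71.]
```

```bash
sed -i 's/np.ones((4,4)/np.ones((3,3)/' h.py
cat >> h.py <<'E'
PAN=np.array([.5417,.367]); PY=12.5
def tool(p,z,yaw): return [float(p[0]),float(p[1]),float(z)],[180,0,float((yaw+180)%360-180)]
def st(tag=""):
    s=robot.state(); print(tag,"t",round(s["t"],1),"p",np.round(s["position"],4),"yaw",round(s["orientation"][2],1),"F",np.round(s["ft_force"],1),"w",round(s["gripper_width"],4),"ff",round(s["finger_force"],1)); return s
E
python3 - <<'E'
from h import *
G=(.458,.1532); Y=168.2
robot.movep(*tool(G,.16,Y)); 
T=read_camera("top"); st()
robot.grip(.045,60)
robot.servo_line([*G,.071],speed=.12)
S=read_camera("side"); crop(S["img"],200,120,380,260,4,"pics/g.png")
robot.grip(0,80); st("gripped")
robot.servo_line([*G,.11],speed=.12); robot.servo_line([*G,.26],speed=.2); s=st("lift")
print(robot.ik(*tool(PAN,.26,PY)))
E
```

```text
t 3.0 p [0.4582 0.1527 0.16  ] yaw 168.1 F [-0.2  0.3  0.7] w 0.0854 ff 0.0
gripped t 4.8 p [0.4583 0.1534 0.0717] yaw 168.2 F [-1.2  1.   4.7] w 0.0086 ff 78.6
lift t 6.2 p [0.4575 0.1531 0.2585] yaw 168.2 F [-0.3  0.7 -3. ] w 0.0083 ff 77.9
[ 3.09109212e+01  2.99581226e+01  6.55834354e+01 -2.54444375e-14
  8.44584420e+01  1.08410921e+02]
```

```bash
python3 - <<'E'
from h import *
robot.movep(*tool(PAN,.26,PY)); robot.servo_line([*PAN,.2],speed=.15); robot.dwell(.3); st("above")
T=read_camera("top"); S=read_camera("side")
o=np.zeros((560,800,3),np.uint8)
a=cv2.resize(T["img"][130:250,140:270],None,fx=3,fy=3,interpolation=cv2.INTER_CUBIC)
b=cv2.resize(S["img"][140:300,160:300],None,fx=2.9,fy=2.9,interpolation=cv2.INTER_CUBIC)
o[:a.shape[0],:a.shape[1]]=a; o[:b.shape[0],393:393+b.shape[1]]=b[:,:407]
cv2.imwrite("pics/above.png",o[:,:,::-1])
E
```

```text
above t 9.6 p [0.5419 0.3671 0.2008] yaw 12.5 F [-0.  -0.2 -2.7] w 0.0084 ff 77.9
```

View pics/above.png

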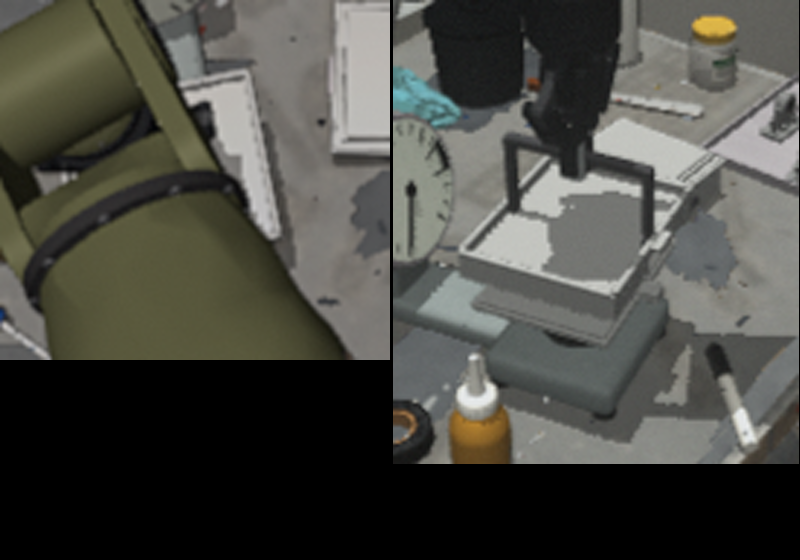

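The side view shows the carrier level above the pan, with its tab at (660,245) on the key side. I'll lower it under force control.

```bash
python3 - <<'E'
from h import *
for z in (.176,.170,.166,.162,.158,.154):
    robot.servo_line([*PAN,z],speed=.06); s=st(z)
    if s["ft_force"][2]>5: break
S=read_camera("side"); crop(S["img"],160,150,300,300,4,"pics/seat.png")
E
```

```text
0.176 t 10.2 p [0.5417 0.367  0.1758] yaw 12.5 F [ 0.4  0.3 -2.1] w 0.0087 ff 77.9
0.17 t 10.5 p [0.5416 0.3669 0.1696] yaw 12.5 F [ 0.4  0.2 -2.9] w 0.0084 ff 77.9
0.166 t 10.8 p [0.5416 0.3669 0.1657] yaw 12.5 F [ 0.3 -0.2 -2.8] w 0.0084 ff 77.9
0.162 t 11.0 p [0.5416 0.3669 0.1617] yaw 12.5 F [-0.2  0.3 -2.5] w 0.0085 ff 78.0
0.158 t 11.2 p [0.5416 0.367  0.1578] yaw 12.5 F [-0.6 -0.5 -1.6] w 0.0081 ff 78.2
0.154 t 11.5 p [0.5417 0.367  0.1539] yaw 12.5 F [-0.8 -0.7  0.2] w 0.0083 ff 78.4
```

View pics/seat.png

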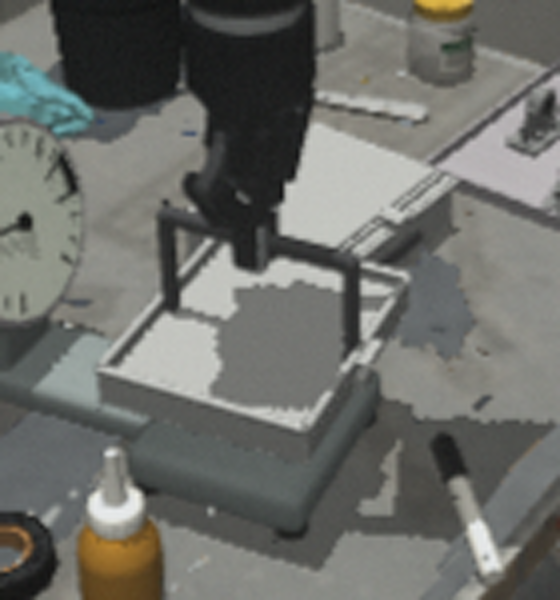

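Contact began at z≈0.162, as predicted for a flat seat. I'll release it, back off and read the dial.

```bash
python3 - <<'E'
from h import *
robot.grip(.04); robot.servo_line([*PAN,.28],speed=.2); robot.dwell(.8); st()
S=read_camera("side"); cv2.imwrite("pics/side1.png",S["img"][:,:,::-1])
T=read_camera("top"); cv2.imwrite("pics/top1.png",T["img"][:,:,::-1])
a=cv2.imread("pics/side0.png")[170:240,130:190]; b=S["img"][170:240,130:190,::-1]; d=S["img"][180:300,170:300,::-1]
o=np.zeros((600,800,3),np.uint8)
o[:420,:360]=cv2.resize(a,None,fx=6,fy=6,interpolation=cv2.INTER_CUBIC);o[:420,370:730]=cv2.resize(b,None,fx=6,fy=6,interpolation=cv2.INTER_CUBIC)
cv2.imwrite("pics/dial.png",o[:425])
E
```

```text
t 13.5 p [0.5417 0.367  0.28  ] yaw 12.5 F [ 0.3 -0.4 -0.1] w 0.04 ff 0.0
```

View pics/dial.png

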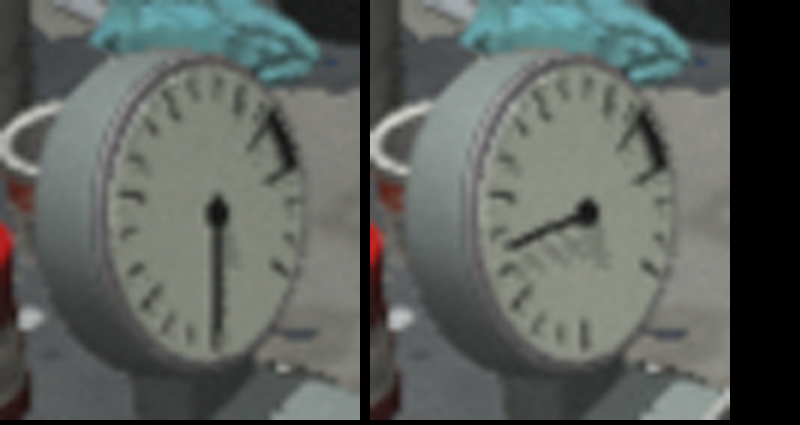

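```bash
cat >> h.py <<'E'
_b=cv2.imread("pics/side0.png")[:,:,::-1].copy()
_m=blob(_b,(158,190),28); _m[:170]=0;_m[240:]=0;_m[:,:140]=0;_m[:,186:]=0
_c=max(cv2.findContours(_m,cv2.RETR_EXTERNAL,cv2.CHAIN_APPROX_NONE)[0],key=cv2.contourArea)
ELL=cv2.fitEllipse(cv2.convexHull(_c))
HUB=np.array([166.2,205.3])
def needle_raw(img):
    g=cv2.cvtColor(img,cv2.COLOR_RGB2GRAY).astype(np.float32); (cx,cy),(d1,d2),a=ELL; a=np.radians(a)
    th=np.radians(np.arange(0,360,.5)); r=np.linspace(.3,.68,20)
    e1=np.array([np.cos(a),np.sin(a)])*d1/2; e2=np.array([-np.sin(a),np.cos(a)])*d2/2
    R=np.array([[np.cos(a),-np.sin(a)],[np.sin(a),np.cos(a)]])
    # sampling round the hub in the rectified circle, unrotated so that angles run as in the picture (clockwise)
    M=R@np.diag([d1/2,d2/2])@R.T
    u=np.stack([np.cos(th),np.sin(th)]); P=HUB[:,None,None]+(M@u)[:,:,None]*r
    v=cv2.remap(g,P[0].astype(np.float32),P[1].astype(np.float32),cv2.INTER_LINEAR).mean(1)
    w=np.clip(v.min()+.5*(np.median(v)-v.min())-v,0,None)
    return np.degrees(np.angle((w*np.exp(1j*th)).sum()))%360
N0=needle_raw(_b)
def weigh(img):
    "pan travel in mm, load in g without the carrier"
    t=((needle_raw(img)-N0+20)%360-20)/8.3; return round(t,2),round(t/.0327-280)
E
python3 - <<'E'
from h import *
print(ELL,N0,weigh(cv2.imread("pics/side1.png")[:,:,::-1].copy()))
T=read_camera("top")
for b in brackets(T): print([np.round(x,4) for x in b])
E
```

```text
((174.13197326660156, 208.5468292236328), (51.315773010253906, 82.0823745727539), 125.19252014160156) 100.57251584923318 (np.float64(24.31), 464)
[array([ 0.4479, -0.0892]), np.float64(34.8755), np.float64(62.5124), np.float32(8.258), np.float64(253.5)]
[array([ 0.4471, -0.0104]), np.float64(50.2055), np.float64(81.1758), np.float32(21.7264), np.float64(264.0)]
[array([ 0.4583, -0.1617]), np.float64(28.983), np.float64(60.2538), np.float32(-5.0505), np.float64(206.0)]
[array([ 0.5179, -0.1621]), np.float64(27.8968), np.float64(60.6568), np.float32(0.6134), np.float64(205.0)]
[array([ 0.5128, -0.0063]), np.float64(50.8988), np.float64(92.9949), np.float32(32.6705), np.float64(280.5)]
[array([ 0.5907, -0.0841]), np.float64(34.4488), np.float64(65.4064), np.float32(0.4354), np.float64(257.5)]
[array([ 0.5897, -0.163 ]), np.float64(37.0387), np.float64(65.2541), np.float32(12.762), np.float64(258.5)]
```

```bash
python3 - <<'E'
s=open("h.py").read()
i=s.index("_m=blob"); j=s.index("HUB=")
s=s[:i]+'''ELL=cv2.fitEllipse(np.array([(195,55),(150,85),(118,140),(105,200),(115,270),(150,330),(200,363),(245,355),(285,300),(303,235),(300,170),(280,105),(240,65)],np.float32)/6+np.float32([130,170]))
'''+s[j:]
s=s.replace("(.633,.017,.003)","(.633,.0135,.003)").replace("(.411,.017,.003)","(.411,.0135,.003)")
open("h.py","w").write(s)
E
python3 - <<'E'
from h import *
print(ELL,N0,weigh(cv2.imread("pics/side1.png")[:,:,::-1].copy()))
# sector marks check
(cx,cy),(d1,d2),a=ELL; a=np.radians(a);R=np.array([[np.cos(a),-np.sin(a)],[np.sin(a),np.cos(a)]]);Mi=np.linalg.inv(R@np.diag([d1/2,d2/2])@R.T)
for p in((216,345),(510-370,245),(270,115),(295,168)):
    q=Mi@(np.array(p)/6+[130,170]-HUB); print(p,(np.degrees(np.arctan2(q[1],q[0]))-N0)%360/8.3,np.linalg.norm(q))
T=read_camera("top")
for b in brackets(T): print([np.round(x,4) for x in b])
E
```

```text
((164.32032775878906, 204.86036682128906), (32.91270065307617, 51.35673904418945), 179.43716430664062) 92.6908205936063 (np.float64(8.92), -7)
(216, 345) 43.18430384113805 0.8647958754197861
(140, 245) 8.642675356838069 0.8128742134144078
(270, 115) 26.241700292731057 0.8287369824740556
(295, 168) 29.798344483097683 0.8400566028976799
[array([ 0.4476, -0.0893]), np.float64(34.7385), np.float64(62.5488), np.float32(9.3906), np.float64(251.5)]
[array([ 0.4512, -0.0185]), np.float64(37.9108), np.float64(68.4251), np.float32(-1.9375), np.float64(240.5)]
[array([ 0.4583, -0.1617]), np.float64(28.983), np.float64(60.2538), np.float32(-5.0505), np.float64(206.0)]
[array([ 0.5179, -0.1621]), np.float64(27.8968), np.float64(60.6568), np.float32(0.6134), np.float64(206.0)]
[array([ 0.5067, -0.0137]), np.float64(58.992), np.float64(75.3059), np.float32(10.9524), np.float64(256.5)]
[array([ 0.5907, -0.0841]), np.float64(34.4488), np.float64(65.4064), np.float32(0.4354), np.float64(257.5)]
[array([ 0.5897, -0.163 ]), np.float64(37.0387), np.float64(65.2541), np.float32(12.762), np.float64(258.5)]
```

```bash
cat >> h.py <<'E'
def slot(x,y):
    a=np.radians(PY); return PAN+np.array([[np.cos(a),-np.sin(a)],[np.sin(a),np.cos(a)]])@np.array([x,y])
def pick(p,phi,big=True):
    yaw=phi+90; zg=.003+(.036 if big else .031)-.018
    robot.movep(*tool(p,.12,yaw)); robot.grip(.046,45); robot.servo_line([*p,zg],speed=.15); robot.grip(0,45); st("grasp")
    robot.servo_line([*p,.09],speed=.15); robot.servo_line([*p,.24],speed=.3); s=st("lifted"); return s["gripper_width"]
def place(x,y,travel,big=True,down=.003):
    p=slot(x,y); z=.108-travel+(.036 if big else .031)-.018-down
    robot.movep(*tool(p,.24,PY+90)); robot.servo_line([*p,z+.02],speed=.2); robot.servo_line([*p,z],speed=.06); st("down")
    robot.grip(.03); robot.servo_line([*p,z+.06],speed=.12); robot.servo_line([*p,.26],speed=.3); robot.dwell(.7)
    T=read_camera("top"); S=read_camera("side"); st("placed"); print("weigh",weigh(S["img"])); return T,S
def show(T,S,fn):
    o=np.zeros((600,800,3),np.uint8)
    a=cv2.resize(T["img"][130:255,150:415],None,fx=3,fy=3,interpolation=cv2.INTER_CUBIC); b=cv2.resize(S["img"][160:300,130:400],None,fx=2,fy=2,interpolation=cv2.INTER_CUBIC)
    o[:a.shape[0]][:225,:a.shape[1]]=a[:225]; o[280:280+b.shape[0],:b.shape[1]]=b; o[:280,795:]=0
    cv2.imwrite(fn,np.vstack([cv2.resize(a,(600,283)),np.pad(b[:,:600],((0,0),(0,600-b[:,:600].shape[1]),(0,0)))])[:,:,::-1])
E
python3 - <<'E'
from h import *
T=read_camera("top"); b=[x for x in brackets(T) if np.hypot(*(x[0]-[.4476,-.0893]))<.012][0]; print(b)
print("w",pick(b[0],b[3]))
T,S=place(0,42e-3,.0092); show(T,S,"pics/p1.png")
E
```

```text
(array([ 0.44688071, -0.0828588 ]), 33.718055725097656, 75.46771240234375, np.float32(6.410118), 278.5)
grasp t 17.2 p [ 0.4473 -0.0829  0.0217] yaw 96.4 F [-1.   1.   6.9] w 0.0138 ff 47.3
lifted t 18.4 p [ 0.4464 -0.0828  0.2385] yaw 96.4 F [-0.3 -0.  -2.7] w 0.0132 ff 46.1
w 0.01321602528409621
down t 21.4 p [0.5325 0.408  0.1137] yaw 102.5 F [-0.4 -1.2 -1.1] w 0.0134 ff 46.2
placed t 23.6 p [0.5326 0.408  0.26  ] yaw 102.5 F [ 0.6 -0.1  0.2] w 0.0301 ff 0.0
weigh (np.float64(13.79), 142)
```

View pics/p1.png

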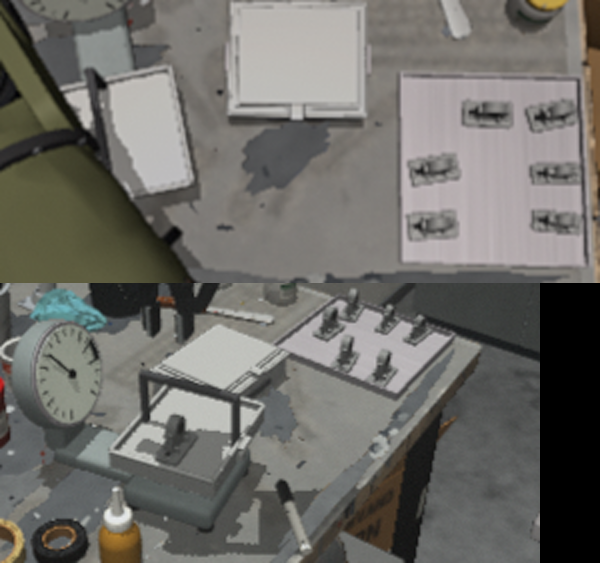

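The bracket sits upright in the +y lane. The first one weighs about 145 g. Continuing with the next two.

```bash
cat >> h.py <<'E'
def find(p,R=.014):
    "nearest bracket; several frames, best-shaped rect"
    B=[]
    for _ in range(4):
        B+=[x for x in brackets(read_camera("top")) if np.hypot(*(x[0]-p))<R and x[2]<69]
    assert B,"not found"
    m=np.median([np.r_[x[0],x[1],x[2],x[3]] for x in B],axis=0); print("found",len(B),np.round(m,4)); return m[:2],m[4]
E
python3 - <<'E'
from h import *
p,a=find([.5907,-.0841]); assert pick(p,a)>.009
T,S=place(0,-.042,.0138)
p,a=find([.5897,-.163]); assert pick(p,a)>.009
T,S=place(.043,.042,.0180); show(T,S,"pics/p3.png")
E
```

```text
found 4 [ 0.5907 -0.0841 34.4488 65.4064  0.4354]
grasp t 27.2 p [ 0.5912 -0.0842  0.022 ] yaw 90.4 F [-0.8  0.4  6. ] w 0.0135 ff 45.2
lifted t 28.4 p [ 0.5903 -0.084   0.2384] yaw 90.4 F [-0.5 -0.3 -2.5] w 0.0138 ff 44.1
down t 31.1 p [0.5507 0.326  0.1091] yaw 102.5 F [-0.8  0.5  0.1] w 0.0131 ff 44.3
placed t 33.3 p [0.5508 0.326  0.26  ] yaw 102.5 F [ 0.4 -0.5  0.7] w 0.0298 ff 0.0
weigh (np.float64(18.52), 286)
found 4 [ 0.5897 -0.163  37.0387 65.2541 12.762 ]
grasp t 36.9 p [ 0.5901 -0.1631  0.0219] yaw 102.8 F [-0.9  1.1  7. ] w 0.0129 ff 44.5
lifted t 38.1 p [ 0.5893 -0.1629  0.2385] yaw 102.8 F [-0.3  0.1 -1.4] w 0.0127 ff 43.9
down t 41.4 p [0.5745 0.4173 0.1048] yaw 102.5 F [-0.6 -0.6  1.1] w 0.0136 ff 44.1
placed t 43.7 p [0.5746 0.4173 0.26  ] yaw 102.5 F [ 0.4 -0.4  0.1] w 0.0301 ff 0.0
weigh (np.float64(22.23), 400)
```

```bash
sed -i 's/np.ones((3,3),np.uint8))$/np.ones((K,K),np.uint8))/; s/^def brackets(c):/def brackets(c,K=3):/' h.py
python3 - <<'E'
from h import *
T=read_camera("top")
for K in(3,5,7):
    for b in brackets(T,K): print(K,[np.round(x,4) for x in b])
S=read_camera("side"); show(T,S,"pics/p3.png")
E
```

```text
3 [array([ 0.4479, -0.0136]), np.float64(40.7292), np.float64(63.4851), np.float32(5.4363), np.float64(245.0)]
3 [array([ 0.4583, -0.1617]), np.float64(28.983), np.float64(60.2538), np.float32(-5.0505), np.float64(207.0)]
3 [array([ 0.5179, -0.1621]), np.float64(27.8968), np.float64(60.6568), np.float32(0.6134), np.float64(205.0)]
3 [array([ 0.5183, -0.0126]), np.float64(38.4573), np.float64(73.2692), np.float32(16.5385), np.float64(242.5)]
5 [array([ 0.4527, -0.0145]), np.float64(32.8374), np.float64(60.4846), np.float32(0.7255), np.float64(216.5)]
5 [array([ 0.4583, -0.1617]), np.float64(28.983), np.float64(60.2538), np.float32(-5.0505), np.float64(207.0)]
5 [array([ 0.5179, -0.1621]), np.float64(27.8968), np.float64(60.6568), np.float32(0.6134), np.float64(205.0)]
5 [array([ 0.5203, -0.0173]), np.float64(33.8933), np.float64(61.2685), np.float32(10.1073), np.float64(229.5)]
7 [array([ 0.4527, -0.0133]), np.float64(32.8374), np.float64(58.1192), np.float32(0.7255), np.float64(210.5)]
7 [array([ 0.4583, -0.1617]), np.float64(28.983), np.float64(60.2538), np.float32(-5.0505), np.float64(202.0)]
7 [array([ 0.5179, -0.1623]), np.float64(27.9028), np.float64(56.2472), np.float32(0.566), np.float64(188.5)]
7 [array([ 0.5203, -0.0173]), np.float64(33.8933), np.float64(61.2685), np.float32(10.1073), np.float64(229.5)]
```

View pics/p3.png

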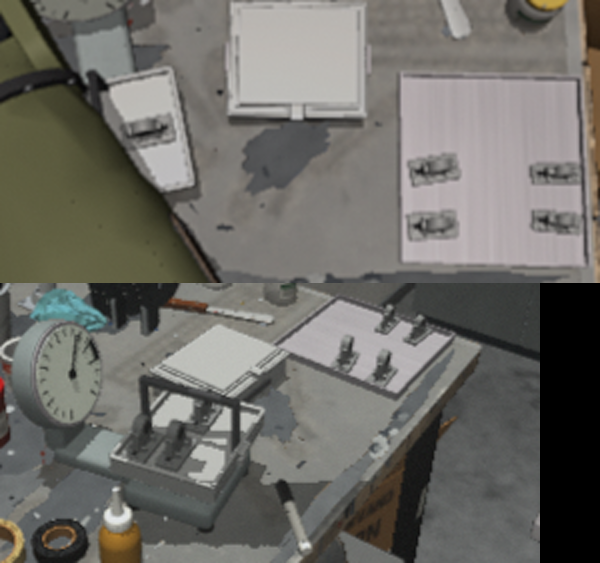

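The view shows three brackets standing upright in the carrier, with the needle a little short of the sector. With K=5 the brackets left in the tray come out at the right sizes: two big at y≈-0.015 and two small at y≈-0.162. Next I'll add the big bracket at (0.4527, -0.0145).

```bash
sed -i 's/def brackets(c,K=3)/def brackets(c,K=5)/' h.py
python3 - <<'E'
from h import *
p,a=find([.4527,-.0145]); assert pick(p,a)>.009
T,S=place(-.043,-.042,.0224)
cv2.imwrite("pics/side4.png",S["img"][:,:,::-1])
E
```

```text
found 4 [ 4.52700e-01 -1.45000e-02  3.28374e+01  6.04846e+01  7.25500e-01]
grasp t 47.2 p [ 0.4532 -0.0146  0.0218] yaw 90.7 F [-1.2  0.2  7.4] w 0.0133 ff 44.9
lifted t 48.4 p [ 0.4523 -0.0145  0.2387] yaw 90.7 F [ 1.   0.1 -1.9] w 0.0132 ff 43.9
down t 50.9 p [0.5087 0.3167 0.1005] yaw 102.5 F [-0.1 -0.6  0.7] w 0.0129 ff 44.1
placed t 53.2 p [0.5088 0.3167 0.26  ] yaw 102.5 F [0.4 0.3 0.3] w 0.03 ff 0.0
weigh (np.float64(25.79), 509)
```

The reading of 25.8 is just under the sector, which starts at 26.8. One small bracket adds 1.9–2.8 mm and lands it near the middle.

```bash
python3 - <<'E'
from h import *
p,a=find([.5179,-.1621]); assert pick(p,a,False)>.008
T,S=place(.043,-.042,.0261,False); robot.dwell(.5)
S=read_camera("side"); print(weigh(S["img"]))
o=np.zeros((600,800,3),np.uint8)
a=cv2.resize(S["img"][168:242,128:192],None,fx=5.5,fy=5.5,interpolation=cv2.INTER_CUBIC); b=cv2.resize(S["img"][190:280,175:275],None,fx=4.2,fy=4.2,interpolation=cv2.INTER_CUBIC)
o[:a.shape[0],:a.shape[1]]=a; o[:b.shape[0],360:360+b.shape[1]]=b
t=cv2.resize(T["img"][120:190,230:415],None,fx=2.7,fy=2.7); o[410:410+t.shape[0],:t.shape[1]]=t
cv2.imwrite("pics/p5.png",o[:,:,::-1])
E
```

```text
found 4 [ 0.5179 -0.1621 27.8968 60.6568  0.6134]
grasp t 56.7 p [ 0.5182 -0.1622  0.0166] yaw 90.6 F [-2.5  0.5  6.1] w 0.0107 ff 49.1
lifted t 58.0 p [ 0.5176 -0.162   0.2388] yaw 90.6 F [-0.5 -0.3 -2. ] w 0.0111 ff 48.3
down t 61.1 p [0.5927 0.3353 0.0917] yaw 102.5 F [-0.2  0.   1. ] w 0.0113 ff 48.4
placed t 63.4 p [0.5928 0.3353 0.26  ] yaw 102.5 F [-0.1 -0.2  0.2] w 0.0298 ff 0.0
weigh (np.float64(27.68), 566)
(np.float64(27.68), 567)
```

View pics/p5.png

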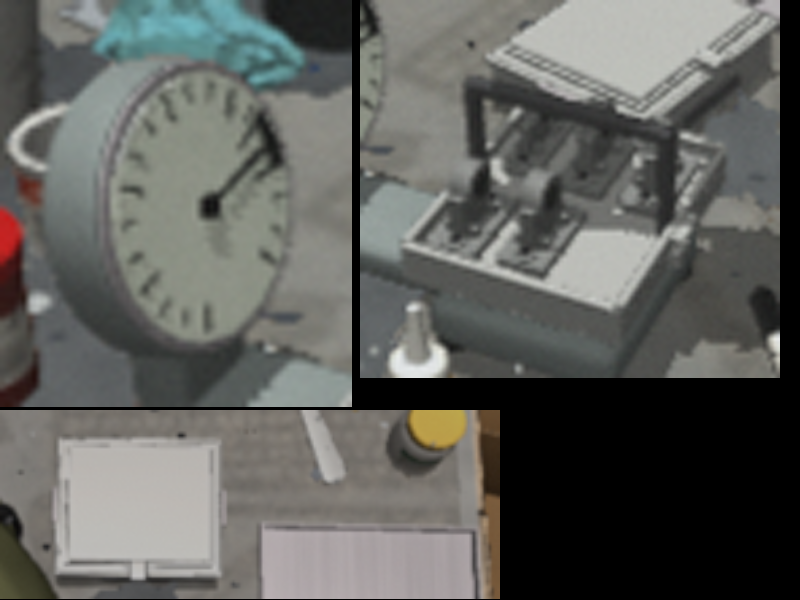

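The needle lies inside the black sector between the long marks, reading 27.7–28.0. Five brackets stand upright in the carrier. Next I'll refine the stack seat pose.

```bash
python3 - <<'E'
from h import *
C={}
for n,f in(("top","top0"),("side","side0")):
    c=read_camera(n); c["img"]=cv2.imread(f"pics/{f}.png"); C[n]=c
def prof(c,pts,z):
    g=cv2.cvtColor(c["img"],cv2.COLOR_BGR2GRAY).astype(np.float32)
    uv=np.array([[proj(c,(*q,z)) for q in row] for row in pts],np.float32)
    return cv2.remap(g,uv[...,0],uv[...,1],cv2.INTER_CUBIC).mean(1)
s=np.arange(-.092,.0925,.002)
for n,c in C.items():
    for nm,lo,ax in (("x",(-.05,-.02,.02,.05),0),("y",(-.04,0,.04),1)):
        x=[[(.654+a,.149+l) if ax==0 else (.654+l,.149+a) for l in np.linspace(lo[0],lo[-1],15) if ax or abs(l)>.015] for a in s]
        v=prof(c,x,.058); print(n,nm," ".join(f"{int(a*1000)}:{int(k)}" for a,k in zip(s,v) if abs(a)>.05))
    x=[[(.654-.071+l,.149+a) for l in (-.004,0,.004)] for a in np.arange(-.024,.0245,.002)]
    print(n,"key"," ".join(f"{int(round(a*1000))}:{int(k)}" for a,k in zip(np.arange(-.024,.0245,.002),prof(c,x,.058))))
c=C["top"]
o=np.zeros((560,800,3),np.uint8)
a=cv2.resize(c["img"][125:188,245:318],(511,441),interpolation=cv2.INTER_CUBIC); o[:441,:511]=a
b=cv2.resize(C["side"]["img"][178:225,203:280],None,fx=3.7,fy=3.7,interpolation=cv2.INTER_CUBIC); o[:b.shape[0],513:513+b.shape[1]]=b[:,:287]
cv2.imwrite("pics/st.png",o[:445])
E
```

```text
top x -92:94 -90:87 -88:76 -86:69 -83:56 -81:42 -79:55 -77:111 -75:143 -73:156 -71:163 -69:156 -67:143 -65:130 -63:120 -61:138 -59:160 -57:174 -55:173 -53:172 -51:171 50:166 52:166 54:166 56:157 58:149 60:150 62:156 64:148 66:124 68:102 70:93 72:100 74:104 76:106 78:106 80:107 82:108 84:108 86:107 88:105 90:103 92:102
top y -92:108 -90:108 -88:107 -86:109 -83:117 -81:120 -79:118 -77:124 -75:151 -73:161 -71:152 -69:144 -67:156 -65:167 -63:170 -61:169 -59:168 -57:168 -55:169 -53:168 -51:168 50:169 52:169 54:169 56:169 58:169 60:169 62:169 64:169 66:169 68:170 70:172 72:167 74:152 76:142 78:148 80:163 82:159 84:149 86:135 88:126 90:112 92:103
top key -24:146 -22:146 -20:146 -18:147 -16:148 -14:152 -12:157 -10:159 -8:158 -6:127 -4:119 -2:151 0:170 2:176 4:174 6:174 8:177 10:154 12:131 14:136 16:144 18:152 20:155 22:157 24:157
side x -92:73 -90:80 -88:105 -86:132 -83:146 -81:152 -79:161 -77:157 -75:132 -73:112 -71:121 -69:138 -67:133 -65:125 -63:140 -61:163 -59:176 -57:179 -55:178 -53:178 -51:178 50:181 52:179 54:165 56:142 58:124 60:115 62:113 64:115 66:118 68:119 70:119 72:117 74:116 76:115 78:116 80:117 82:119 84:121 86:122 88:122 90:121 92:120
side y -92:119 -90:119 -88:120 -86:120 -83:120 -81:120 -79:120 -77:120 -75:120 -73:119 -71:121 -69:125 -67:135 -65:149 -63:165 -61:175 -59:179 -57:178 -55:177 -53:177 -51:177 50:177 52:177 54:177 56:178 58:178 60:178 62:178 64:178 66:178 68:178 70:179 72:177 74:172 76:159 78:140 80:130 82:137 84:145 86:132 88:116 90:125 92:152
side key -24:123 -22:121 -20:131 -18:141 -16:135 -14:129 -12:132 -10:128 -8:124 -6:128 -4:130 -2:134 0:150 2:172 4:183 6:182 8:178 10:173 12:163 14:138 16:109 18:96 20:102 22:109 24:111
```

View pics/st.png

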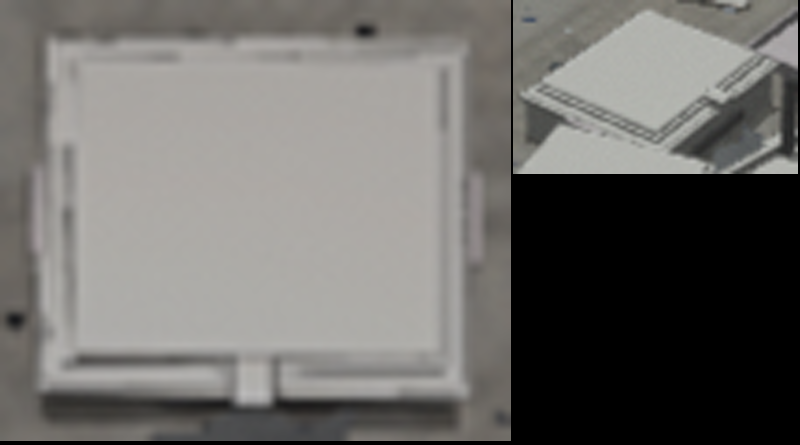

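Seat estimate from both views: (0.652, 0.1535), yaw ≈0.3°, with the key at y≈0.153–0.1555. Now I'll lift the loaded carrier.

```bash
cat >> h.py <<'E'
STK=np.array([.652,.1537]); SY=.3
E
python3 - <<'E'
from h import *
robot.movep(*tool(PAN,.26,PY)); robot.grip(.026,100)
robot.servo_line([*PAN,.134],speed=.12); robot.grip(0,100); st("grip")
robot.servo_line([*PAN,.20],speed=.06); st("lift"); robot.servo_line([*PAN,.30],speed=.15)
robot.movep(*tool(STK,.30,SY)); robot.servo_line([*STK,.15],speed=.12); robot.dwell(.3); st("over")
S=read_camera("side"); T=read_camera("top")
o=np.zeros((560,800,3),np.uint8)
b=cv2.resize(S["img"][130:230,190:300],None,fx=5,fy=5,interpolation=cv2.INTER_CUBIC); o[:b.shape[0],:b.shape[1]]=b
a=cv2.resize(T["img"][120:200,240:325],None,fx=2.8,fy=2.8,interpolation=cv2.INTER_CUBIC); o[:a.shape[0],555:555+a.shape[1]]=a
cv2.imwrite("pics/ov.png",o[:505,:,::-1])
E
```

```text
grip t 67.2 p [0.5419 0.3671 0.1344] yaw 12.5 F [1.5 1.3 0.1] w 0.0081 ff 97.6
lift t 68.5 p [0.5416 0.3669 0.1995] yaw 12.5 F [ 0.2  0.8 -8.7] w 0.0076 ff 97.4
over t 71.9 p [0.6521 0.1537 0.1502] yaw 0.3 F [-0.3  0.1 -7.8] w 0.0081 ff 97.6
```

View pics/ov.png

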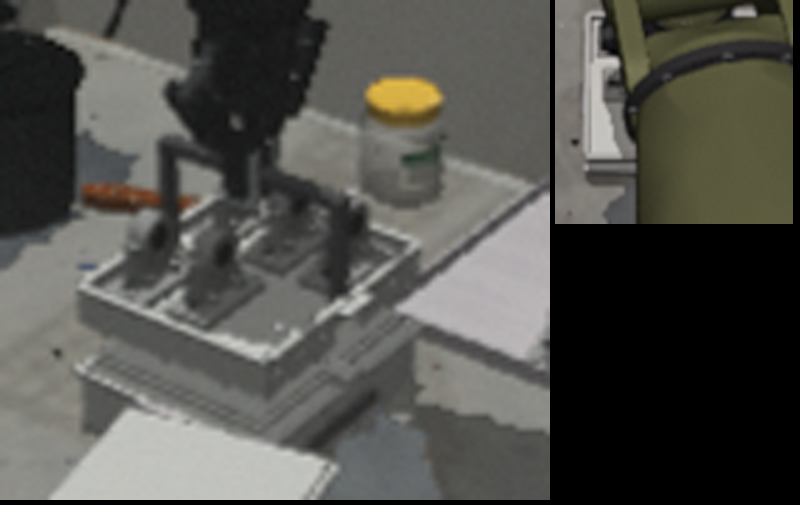

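The carrier is level with all five brackets upright, and the tab at (357,300) lines up with the key below it at about (347,365). I'll descend with force checks.

```bash
python3 - <<'E'
from h import *
for z in (.134,.129,.127,.125,.122,.119,.117,.116,.115,.1145):
    robot.servo_line([*STK,z],speed=.05); s=st(z); f=s["ft_force"]
    if f[2]>-4 or np.hypot(f[0],f[1])>5: break
S=read_camera("side"); crop(S["img"],190,130,300,230,5,"pics/dn.png")
E
```

```text
0.134 t 72.5 p [0.6519 0.1537 0.1336] yaw 0.3 F [ 0.8 -0.1 -8.3] w 0.0081 ff 97.7
0.129 t 72.8 p [0.6518 0.1537 0.1286] yaw 0.3 F [-0.2 -0.6 -8.9] w 0.008 ff 97.7
0.127 t 73.0 p [0.652  0.1537 0.1269] yaw 0.3 F [-0.4 -0.7 -8.6] w 0.0082 ff 97.7
0.125 t 73.3 p [0.6519 0.1537 0.1248] yaw 0.3 F [ 0.3 -1.1 -8.3] w 0.0078 ff 97.7
0.122 t 73.5 p [0.6519 0.1537 0.1217] yaw 0.3 F [ 0.3 -0.1 -9.2] w 0.0079 ff 97.7
0.119 t 73.8 p [0.6524 0.1539 0.1205] yaw 0.3 F [-4.4  0.6  5.4] w 0.0076 ff 99.4
```

View pics/dn.png

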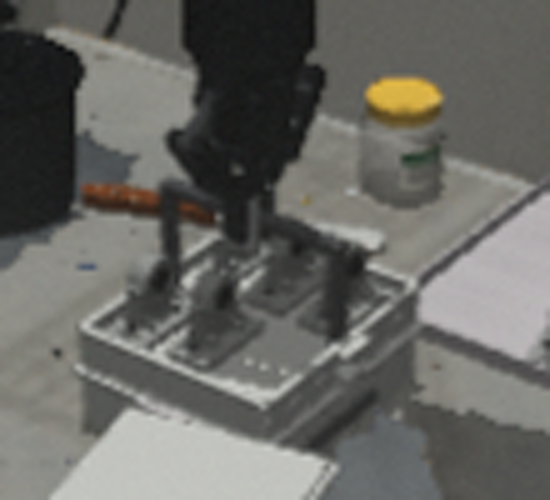

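```bash
python3 - <<'E'
from h import *
print(np.round(robot.state()["torque"],2))
robot.servo_line([*STK,.1225],speed=.05); robot.dwell(.2); st(); print(np.round(robot.state()["torque"],2))
E
```

```text
[-0.11  0.87 -0.  ]
 t 74.3 p [0.6519 0.1537 0.122 ] yaw 0.3 F [-0.2  1.2 -8.5] w 0.0079 ff 97.7
[0.01 0.01 0.03]
```

The moment (+0.87 N·m about y) and Fx<0 point to the near skirt wall sitting on the plate's lower step, so the carrier is too far +x. I'll shift it −4 mm.

```bash
sed -i 's/^STK=.*/STK=np.array([.648,.1537]); SY=.3/' h.py; python3 - <<'E'
from h import *
robot.servo_line([*STK,.1235],speed=.05); robot.dwell(.2); st("shift"); print(np.round(robot.state()["torque"],2))
for z in (.122,.1205,.1195,.1185,.1175,.1165,.1155,.115,.1145):
    robot.servo_line([*STK,z],speed=.03); s=st(z); f=s["ft_force"]
    if f[2]>-4 or np.hypot(f[0],f[1])>4: break
print(np.round(robot.state()["torque"],2))
E
```

```text
shift t 74.7 p [0.6482 0.1536 0.1236] yaw 0.3 F [ 3.8 -0.3 -9.6] w 0.0079 ff 97.9
[-0.09 -0.76 -0.26]
0.122 t 75.0 p [0.6481 0.1537 0.122 ] yaw 0.3 F [ 3.5 -0.6 -8. ] w 0.0081 ff 97.9
0.1205 t 75.2 p [0.6485 0.1538 0.121 ] yaw 0.3 F [ 5.4  0.2 -4.4] w 0.0079 ff 98.4
[ 0.1  -1.08 -0.27]
```

```bash
python3 - <<'E'
from h import *
c=read_camera("side"); crop(c["img"],190,130,300,230,5,"pics/now.png")
def corners(x,y,a,z):
    a=np.radians(a); R=np.array([[np.cos(a),-np.sin(a)],[np.sin(a),np.cos(a)]])
    return [((proj(c,(*(R@np.array(q)+[x,y]),z)))-[190,130])*5 for q in ((-.07,.082),(.07,.082),(-.07,-.082))]
for n,x,z in(("over",.6521,.1502),("down",.6524,.1205)):
    for d in(0,.006): print(n,d,np.round(corners(x,.1537,.3,z-.044-d)).tolist())
E
```

```text
over 0 [[260.0, 358.0], [69.0, 281.0], [416.0, 238.0]]
over 0.006 [[260.0, 367.0], [70.0, 289.0], [416.0, 246.0]]
down 0 [[259.0, 401.0], [72.0, 323.0], [414.0, 279.0]]
down 0.006 [[259.0, 410.0], [72.0, 331.0], [414.0, 287.0]]
```

View pics/now.png

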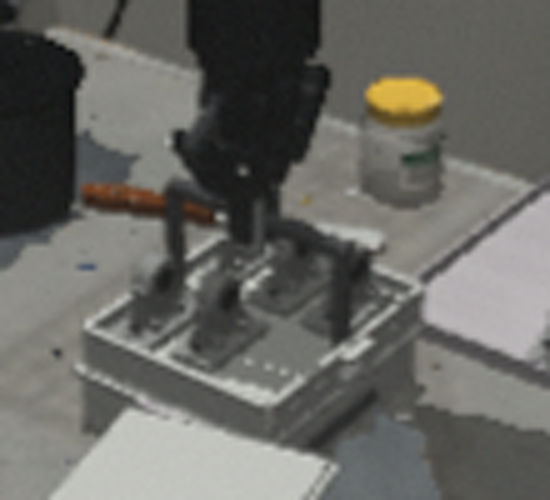

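The tilt looks nil, and a 4 mm shift already meets the opposite wall. I'll find the centre by touch, probing gently in x, y and yaw just above the obstruction.

```bash
cat >> h.py <<'E'
def ft():
    v=[]
    for _ in range(4):
        robot.dwell(.03); s=robot.state(); v.append(np.r_[s["ft_force"],s["torque"]])
    return np.mean(v,0)
def probe(c,yaw,z,axis,lim,n=8):
    "limits of free travel about c along axis 0/1 (m) or yaw (2, deg)"
    out=[]
    robot.servo_line([c[0],c[1],z],rot=[180,0,yaw],speed=.04); f0=ft()
    for sg in(1,-1):
        for k in range(1,n+1):
            p=[c[0],c[1],z]; y=yaw
            if axis<2: p[axis]+=sg*k*lim/n
            else: y+=sg*k*lim/n
            robot.servo_line(p,rot=[180,0,y],speed=.04); f=ft()-f0
            if np.hypot(f[0],f[1])>2.5 or abs(f[5])>.2 or abs(f[2])>5: break
        out.append((sg*k*lim/n,np.round(f[[0,1,2,5]],2).tolist())); robot.servo_line([c[0],c[1],z],rot=[180,0,yaw],speed=.04)
    st("probe %d"%axis); print(out); return out
E
python3 - <<'E'
from h import *
c=[.6515,.1537]
robot.servo_line([.6485,.1537,.128],speed=.05)
robot.servo_line([*c,.128],speed=.05); print(np.round(ft(),2))
for z in(.128,.1235):
    for ax,l in((0,.008),(1,.008)): probe(c,.3,z,ax,l)
E
```

```text
[-0.08 -0.17 -8.5   0.05  0.   -0.  ]
probe 0 t 82.3 p [0.6515 0.1536 0.1278] yaw 0.3 F [-0.8 -1.5 -9.5] w 0.008 ff 97.9
[(0.008, [-1.42, 0.01, 0.13, -0.04]), (-0.006, [3.07, 0.79, -0.97, -0.16])]
probe 1 t 88.3 p [0.6516 0.1537 0.1281] yaw 0.3 F [ 0.1 -0.6 -7.5] w 0.0076 ff 98.0
[(0.008, [-0.29, -3.76, -1.04, 0.13]), (-0.005, [-0.47, 2.74, -1.01, -0.19])]
probe 0 t 92.7 p [0.6514 0.1536 0.1234] yaw 0.3 F [-0.5  0.2 -9.2] w 0.0078 ff 98.0
[(0.006, [-2.93, -0.74, -1.25, -0.13]), (-0.003, [3.17, 0.47, -1.27, -0.14])]
probe 1 t 97.9 p [0.6517 0.1537 0.1237] yaw 0.3 F [ 0.2  0.1 -8.1] w 0.0078 ff 98.1
[(0.006, [0.63, -4.72, -1.4, -0.25]), (-0.005, [-1.08, 4.04, -1.14, -0.26])]
```

Probing shows the walls are free, with the centre at about (0.653, 0.154), so the contact at z≈0.121 isn't the skirt. It could simply be seated lower in the grip than I assumed. I'll check the rim height numerically, using the rim on the pan as reference.

```bash
cat >> h.py <<'E'
def rimdev(img,c,xy,yaw,z):
    "mm by which the rim's outer edge (walls +y and -x) lies above the expected height, side view"
    g=cv2.GaussianBlur(cv2.cvtColor(img,cv2.COLOR_RGB2GRAY).astype(np.float32),(3,3),0); a=np.radians(yaw); R=np.array([[np.cos(a),-np.sin(a)],[np.sin(a),np.cos(a)]]); o={}
    for nm,pts in(("+y",[(x,.082) for x in np.linspace(-.055,.055,15)]),("-x",[(-.07,y) for y in list(np.linspace(-.065,-.025,8))+list(np.linspace(.025,.07,8))])):
        d=[]
        for q in pts:
            w=R@np.array(q)+xy; u,v=proj(c,(*w,z)); k=abs(proj(c,(*w,z+.01))[1]-v)/10
            t=np.arange(-6,6.01,.25); s=cv2.remap(g,np.full((1,t.size),u,np.float32),(v+t)[None].astype(np.float32),cv2.INTER_LINEAR)[0]
            d.append(-t[np.argmin(np.gradient(s))]/k)
        o[nm]=(round(float(np.median(d)),1),np.round(d,0).astype(int).tolist())
    return o
E
python3 - <<'E'
from h import *
c=read_camera("side")
for f,tr in(("side1",.0092),("side4",.0261)):
    print(f,rimdev(cv2.imread(f"pics/{f}.png")[:,:,::-1].copy(),c,PAN,PY,.105-tr+.013))
s=st(); print("now",rimdev(c["img"],c,s["position"][:2],s["orientation"][2],s["position"][2]+.019-.063))
g=cv2.imread("pics/top1.png")
E
```

```text
side1 {'+y': (0.0, [1, 2, -2, -2, -1, -1, 0, 0, 1, 1, 2, -2, -1, -1, 0]), '-x': (-4.3, [12, 16, 19, -5, -4, 13, 17, 19, -5, -6, -5, -8, -7, -5, -5, -4])}
side4 {'+y': (-0.8, [-1, -1, 0, 0, 0, 1, -2, -2, -2, -1, -1, 0, 0, -2, -2]), '-x': (-5.9, [-7, 17, 20, -7, -3, -9, -5, -4, -7, -6, -6, -8, -5, -6, -8, -5])}
 t 98.0 p [0.6516 0.1536 0.1236] yaw 0.3 F [-0.6  0.1 -8. ] w 0.0077 ff 98.1
now {'+y': (-1.8, [-3, -2, -2, -2, -1, -1, -4, -4, -4, -3, -3, -2, -1, -1, -4]), '-x': (-5.7, [-4, 14, 16, 22, -7, -7, -4, -16, -4, -4, -7, -7, -7, -7, -7, -3])}
```

```bash
sed -i 's/^STK=.*/STK=np.array([.653,.1542]); SY=.3/' h.py; python3 - <<'E'
from h import *
robot.servo_line([*STK,.1245],speed=.05)
for z in (.1225,.1215,.1205,.1195,.1185,.1175,.1165,.1155,.115):
    robot.servo_line([*STK,z],speed=.03); f=ft(); print(z,np.round(robot.state()["position"],4),np.round(f,2))
    if f[2]>-1 or np.hypot(f[0],f[1])>6: break
c=read_camera("side"); s=robot.state(); print("now",rimdev(c["img"],c,s["position"][:2],s["orientation"][2],s["position"][2]+.019-.063))
E
```

```text
0.1225 [0.653  0.1542 0.1225] [-0.37 -0.42 -8.43  0.03  0.04  0.  ]
0.1215 [0.653  0.1542 0.1215] [ 0.13  0.33 -8.16  0.05 -0.   -0.02]
0.1205 [0.653  0.1542 0.1205] [ 0.95 -0.02 -7.35  0.04 -0.09 -0.01]
0.1195 [0.6531 0.1542 0.1205] [-5.52 -0.95  2.41 -0.16  0.8   0.01]
now {'+y': (-1.8, [1, -3, -3, -2, -2, -2, -1, -1, 0, -4, -3, -3, -2, -2, -1]), '-x': (-4.4, [10, 13, 15, 22, -7, -5, -5, -17, -4, -4, -8, -8, -4, -3, -3, -3])}
```

The contact is flat and centred (r≈0 in both axes), as a seated floor would give. I'll release it here and measure the seated height with both cameras clear.

```bash
python3 - <<'E'
from h import *
robot.servo_line([*STK,.1203],speed=.03); robot.grip(.026); robot.dwell(.3); st("open"); 
robot.servo_line([*STK,.24],speed=.15); robot.movep(*tool([.45,-.15],.28,90)); robot.dwell(.3); st()
for n in("top","side"):
    c=read_camera(n); cv2.imwrite(f"pics/{n}9.png",c["img"][:,:,::-1])
    if n=="side":
        for z in(.071,.0765): print(z,rimdev(c["img"],c,STK,SY,z))
# marks: plate of the bare stack vs rim now, profile along y over both side walls, and x over both end walls (z of rim)
T=read_camera("top"); S=read_camera("side")
def prof(c,pts,z):
    g=cv2.cvtColor(c["img"],cv2.COLOR_RGB2GRAY).astype(np.float32)
    uv=np.array([[proj(c,(*q,z)) for q in row] for row in pts],np.float32)
    return cv2.remap(g,uv[...,0],uv[...,1],cv2.INTER_CUBIC).mean(1)
for n,c in(("top",T),("side",S)):
    for nm,ax in(("x",0),("y",1)):
        for rg in(np.arange(-.09,-.055,.002),np.arange(.056,.092,.002)):
            rows=[[(STK[0]+a,STK[1]+l) if ax==0 else (STK[0]+l,STK[1]+a) for l in (np.r_[-.07:-.02:8j,.02:.07:8j] if ax==0 else np.r_[-.06:.06:15j])] for a in rg]
            print(n,nm," ".join(f"{int(round(a*1000))}:{int(k)}" for a,k in zip(rg,prof(c,rows,.071))))
E
```

```text
open t 100.7 p [0.653  0.1542 0.1204] yaw 0.3 F [ 0.8  0.5 -0.3] w 0.0263 ff 0.0
 t 103.8 p [ 0.4501 -0.1499  0.2799] yaw 90.0 F [ 0.5  0.6 -0.9] w 0.0258 ff 0.0
0.071 {'+y': (3.6, [6, 3, 3, 4, 4, 4, 4, 4, 5, 2, 3, 3, 4, 4, 4]), '-x': (1.8, [1, 18, 22, -2, -2, 1, 0, -11, 2, 2, 2, 2, 2, 2, 2, 2])}
0.0765 {'+y': (-1.8, [1, -3, -3, -2, -2, -2, -1, -1, 0, -4, -3, -3, -2, -2, -1]), '-x': (-4.4, [-5, 13, 15, 22, -7, -5, -5, -16, -4, -4, -4, -4, -4, -3, -3, -3])}
top x -90:80 -88:71 -86:62 -84:51 -82:48 -80:71 -78:88 -76:79 -74:61 -72:97 -70:142 -68:159 -66:167 -64:177 -62:175 -60:157 -58:148 -56:151
top x 56:126 58:134 60:131 62:109 64:92 66:106 68:148 70:154 72:132 74:108 76:108 78:112 80:112 82:111 84:109 86:106 88:105 90:105
top y -90:110 -88:108 -86:130 -84:155 -82:145 -80:146 -78:163 -76:171 -74:164 -72:152 -70:140 -68:132 -66:126 -64:125 -62:122 -60:117 -58:110 -56:105
top y 56:124 58:129 60:135 62:138 64:143 66:153 68:158 70:164 72:163 74:144 76:141 78:152 80:148 82:130 84:112 86:105 88:103 90:105
side x -90:103 -88:94 -86:88 -84:83 -82:81 -80:79 -78:77 -76:71 -74:70 -72:83 -70:118 -68:154 -66:166 -64:153 -62:138 -60:135 -58:141 -56:146
side x 56:79 58:75 60:70 62:67 64:70 66:85 68:109 70:132 72:140 74:132 76:120 78:110 80:105 82:101 84:99 86:97 88:96 90:97
side y -90:77 -88:74 -86:70 -84:64 -82:60 -80:58 -78:60 -76:62 -74:64 -72:68 -70:72 -68:75 -66:77 -64:77 -62:74 -60:69 -58:65 -56:64
side y 56:128 58:129 60:130 62:131 64:132 66:131 68:132 70:140 72:154 74:163 76:154 78:122 80:90 82:77 84:76 86:79 88:81 90:81
```

It did not drop: the rim is still about 5 mm high. The probe moments were consistently signed, pointing to a small yaw mismatch, with the plate clockwise of the carrier. I'll measure both slopes from the top view.

```bash
python3 - <<'E'
from h import *
c=read_camera("top"); bare=cv2.imread("pics/top0.png",0).astype(np.float32); now=cv2.imread("pics/top9.png",0).astype(np.float32)
def slope(g,ax,off,ls,z,kind,w=.006):
    a=np.arange(off-w,off+w,.0003); P=[]
    for l in ls:
        uv=np.array([proj(c,(STK[0]+q,STK[1]+l,z) if ax==0 else (STK[0]+l,STK[1]+q,z)) for q in a],np.float32)
        s=cv2.remap(g,uv[None,:,0],uv[None,:,1],cv2.INTER_CUBIC)[0]; s=np.convolve(np.pad(s,4,'edge'),np.ones(9)/9,'valid')
        i=dict(max=np.argmax(s),min=np.argmin(s),up=np.argmax(np.gradient(s)),dn=np.argmin(np.gradient(s)))[kind]; P.append(a[i])
    P=np.array(P); m=np.abs(P-np.median(P))<.004; k=np.polyfit(ls[m],P[m],1); 
    yaw=np.degrees(np.arctan(k[0]))*(-1 if ax==0 else 1); return round(yaw,2),round(k[1]*1000,1),int(m.sum()),round(np.std(P[m]-np.polyval(k,ls[m]))*1000,1)
L=np.r_[-.065:-.018:16j,.018:.065:16j]; M=np.linspace(-.052,.052,32)
print("bare near plate",slope(bare,0,-.060,L,.058,"up")); print("bare near box",slope(bare,0,-.077,L,.045,"up")); print("bare far box",slope(bare,0,.067,L,.045,"dn"))
print("bare left plate",slope(bare,1,.0715,M,.058,"min")); print("bare right plate",slope(bare,1,-.0735,M,.058,"min"))
print("bare L box",slope(bare,1,.083,M,.045,"dn",.008));print("bare R box",slope(bare,1,-.081,M,.045,"up",.008))
print("now near",slope(now,0,-.0715,L,.076,"up")); print("now far",slope(now,0,.072,L,.076,"dn")); print("now left",slope(now,1,.082,M,.076,"dn")); print("now right",slope(now,1,-.08,M,.076,"up"))
E
```

```text
bare near plate (np.float64(-0.76), np.float64(-61.3), 32, np.float64(2.0))
bare near box (np.float64(-0.43), np.float64(-74.8), 32, np.float64(0.8))
bare far box (np.float64(0.66), np.float64(71.0), 29, np.float64(0.4))
bare left plate (np.float64(0.34), np.float64(70.7), 26, np.float64(1.0))
bare right plate (np.float64(-0.49), np.float64(-75.4), 32, np.float64(0.2))
bare L box (np.float64(-1.77), np.float64(82.7), 31, np.float64(2.3))
bare R box (np.float64(-0.76), np.float64(-83.6), 32, np.float64(0.2))
now near (np.float64(0.34), np.float64(-73.0), 32, np.float64(0.1))
now far (np.float64(0.44), np.float64(70.3), 32, np.float64(0.2))
now left (np.float64(-0.12), np.float64(82.0), 32, np.float64(1.3))
now right (np.float64(0.0), np.float64(-84.8), 32, np.float64(0.0))
```

```bash
python3 - <<'E'
from h import *
g=cv2.imread("pics/top0.png",0)
print("right lug"); print(g[143:172:2,303:319]); print("left lug"); print(g[143:172:2,244:258])
robot.movep(*tool(STK,.24,SY)); robot.grip(.026,100); robot.servo_line([*STK,.1200],speed=.12); robot.grip(0,100); st("regrip")
robot.servo_line([*STK,.1232],speed=.04)
def attempt(dx,dy,yaw):
    p=STK+[dx,dy]; robot.servo_line([*p,.1232],rot=[180,0,yaw],speed=.06); f0=ft()
    if np.hypot(*(f0[:2]))>4: print("lateral",dx,dy,yaw,np.round(f0,2)); return False
    for z in(.1212,.1202,.1192,.1182,.117,.116):
        robot.servo_line([*p,z],speed=.04); f=ft()-f0
        if f[2]>4: break
    zz=robot.state()["position"][2]; print(dx,dy,yaw,"z",round(zz,4),np.round(f,2)); 
    if zz<.1175: return True
    robot.servo_line([*p,.1232],speed=.05); return False
for a in((0,0,-1.),(0,0,-2.5),(0,.0025,-.5),(0,-.0025,-.5),(.0025,0,-.5),(-.0025,0,-.5)):
    if attempt(*a): break
st()
E
```

```text
right lug
[[166 166 167 168 156 136 156 158 122 112 109 107 106 107 107 111]
 [167 167 167 168 162 147 156 158 122 111 108 106 104 101 102 103]
 [168 168 168 168 162 148 156 158 122 108 100 101 100 100  99  99]
 [167 167 168 168 163 147 157 159 125 117 112 101 103 102 100  99]
 [168 169 169 169 162 148 157 151 110 133 136 113 113 114 113 110]
 [169 168 169 169 162 147 157 155 118 134 135 113 113 113 112 110]
 [168 170 169 169 162 147 158 158 126 134 132 103  99 101 102 100]
 [169 170 170 171 161 148 157 154 118 133 131  96  96  98  99  99]
 [170 170 170 170 163 147 157 154 118 134 135 109 108 108 108 109]
 [171 169 170 171 162 147 157 159 127 132 133 114 114 115 115 115]
 [171 170 171 171 163 147 159 159 120 101 104 115 118 116 114 113]
 [171 170 171 171 163 147 158 160 121 108 114 117 118 117 115 115]
 [170 170 171 171 162 147 158 160 122 111 114 115 118 118 117 117]
 [172 171 172 171 163 146 158 159 125 114 112 114 117 117 116 115]
 [170 171 173 171 164 146 158 160 125 115 113 113 115 116 115 114]]
left lug
[[110 109 110 111 110 107  99 118 158 169 169 169 166 168]
 [111 113 113 11
[... 714 characters left out ...]
 93 117 160 166 168 150 146 172 172]
 [ 97  89  59  48  81  98 107 137 156 170 157 152 171 172]]
regrip t 107.5 p [0.6534 0.1543 0.1211] yaw 0.3 F [-2.  -0.8  5.5] w 0.0078 ff 98.2
0 0 -1.0 z 0.1211 [-4.73 -0.31 10.24 -0.15  0.79  0.02]
0 0 -2.5 z 0.1211 [-5.720e+00 -4.600e-01  1.136e+01 -1.600e-01  8.400e-01 -1.000e-02]
0 0.0025 -0.5 z 0.1211 [-5.43 -1.63 10.59 -0.23  0.74 -0.  ]
0 -0.0025 -0.5 z 0.1211 [-4.470e+00 -1.200e+00  1.066e+01 -1.200e-01  8.500e-01 -1.000e-02]
0.0025 0 -0.5 z 0.1211 [-4.92 -1.94 11.41 -0.17  0.78  0.02]
-0.0025 0 -0.5 z 0.1212 [-5.46e+00 -7.60e-01  1.05e+01 -2.30e-01  8.30e-01  1.00e-02]
 t 116.2 p [0.6505 0.1542 0.123 ] yaw -0.5 F [-0.5  0.5 -8.9] w 0.008 ff 97.8
```

The contact height doesn't change with x, y or yaw, so the carrier is resting on a flat face. I'll measure the bar height directly: release, then touch the bar's top with closed fingertips. It should read 0.140 if seated and about 0.1455 if blocked.

```bash
python3 - <<'E'
from h import *
robot.servo_line([*STK,.1232],rot=[180,0,-.3],speed=.05); robot.servo_line([*STK,.1212],speed=.04)
robot.grip(.026); robot.servo_line([*STK,.165],speed=.15); robot.grip(0,20); robot.dwell(.2)
for sx in (-.03,.03):
    p=STK+[sx,0]; robot.servo_line([*p,.155],speed=.1); f0=ft()
    for z in np.arange(.149,.137,-.001):
        robot.servo_line([*p,z],speed=.03); f=ft()-f0
        if f[2]>2: break
    s=robot.state(); print(sx,round(z,4),np.round(s["position"],4),np.round(f,2),"w",s["gripper_width"]); robot.servo_line([*p,.155],speed=.1)
st()
E
```

```text
-0.03 0.143 [0.6231 0.1542 0.1441] [-4.42 -1.01  9.05 -0.15  0.68 -0.01] w -3.391491145384274e-05
0.03 0.143 [0.6831 0.1542 0.1441] [-2.63 -0.89  8.4  -0.11  0.55 -0.02] w 0.00014289888584954164
 t 125.6 p [0.6832 0.1543 0.1555] yaw -0.3 F [-0.4 -0.   0.2] w 0.0002 ff 0.0
```

The bar top sits at 0.144 and is level, which puts the base about 4 mm above nominal. To settle it, I'll touch the exposed end of the key with a fingertip. Its top is level with the plate, so this gives the true seat height in the robot frame.

```bash
python3 - <<'E'
from h import *
p=np.array([.566,.1537]); robot.servo_line([p[0],p[1],.16],rot=[180,0,0],speed=.2); robot.servo_line([*p,.075],speed=.12); f0=ft()
for z in np.arange(.066,.051,-.001):
    robot.servo_line([*p,z],speed=.04); f=ft()-f0
    if f[2]>2: break
s=robot.state(); print(round(z,4),np.round(s["position"],4),np.round(f,2)); robot.servo_line([*p,.12],speed=.15); st()
E
```

```text
0.057 [0.5662 0.1538 0.0578] [-3.29 -0.3   9.62 -0.13  0.51  0.01]
 t 131.8 p [0.5656 0.1536 0.1191] yaw -0.0 F [-1.2  0.5 -0.4] w -0.0001 ff 0.0
```

The key top reads 0.0578, so the seat height is as specified and the carrier really is held about 4 mm high, level. I'll press gently on the bar ends and centre to find what supports it.

```bash
python3 - <<'E'
from h import *
robot.servo_line([.60,.1542,.17],rot=[180,0,-.3],speed=.3)
for sx,top in((-.05,12),(.05,12),(0,30)):
    p=STK+[sx,0]; robot.servo_line([*p,.15],speed=.15); f0=ft(); L=[]
    for z in np.arange(.144,.137,-.0008):
        robot.servo_line([*p,z],speed=.04); f=ft()-f0; L.append((round(robot.state()["position"][2]*1000,1),round(f[2],1)))
        if f[2]>top: break
    print(sx,L,np.round(f,2)); robot.servo_line([*p,.155],speed=.15)
st(); T=read_camera("top"); print([np.round(np.r_[b[0],b[1:3]],3).tolist() for b in brackets(T)])
E
```

```text
-0.05 [(np.float64(152.3), np.float64(42.8))] [-2.153e+01 -4.960e+00  4.277e+01 -8.200e-01  3.490e+00 -3.000e-02]
0.05 [(np.float64(145.8), np.float64(10.6)), (np.float64(145.6), np.float64(14.4))] [-3.42 -0.53 14.42 -0.09  0.68  0.02]
0 [(np.float64(149.2), np.float64(36.9))] [-1.731e+01 -4.030e+00  3.690e+01 -6.300e-01  3.130e+00 -1.000e-02]
 t 136.6 p [0.6534 0.1541 0.1547] yaw -0.3 F [ 0.  -0.2 -0.9] w 0.0001 ff 0.0
[[0.457, -0.163, 27.145, 56.96], [0.522, -0.047, 129.502, 223.66]]
```

Now the near end of the bar is high: 0.152 against 0.146 at the far end. The fingertip probably caught the rim tab while withdrawing from the key. I'll measure the carrier's current pose with the arm clear.

```bash
python3 - <<'E'
from h import *
robot.servo_line([*STK,.2],speed=.3); robot.movep(*tool([.45,-.2],.28,90))
T=read_camera("top"); S=read_camera("side"); cv2.imwrite("pics/topA.png",T["img"][:,:,::-1]); cv2.imwrite("pics/sideA.png",S["img"][:,:,::-1]); st()
gn=cv2.imread("pics/topA.png",0).astype(np.float32); g9=cv2.imread("pics/top9.png",0).astype(np.float32)
def prof(g,c,rows,z):
    uv=np.array([[proj(c,(*q,z)) for q in r] for r in rows],np.float32); return cv2.remap(g,uv[...,0],uv[...,1],cv2.INTER_CUBIC).mean(1)
L=np.r_[-.065:-.02:8j,.02:.065:8j]; M=np.linspace(-.05,.05,15)
for nm,g in(("9",g9),("A",gn)):
    for ax,rg in((0,np.arange(-.084,-.06,.002)),(0,np.arange(.06,.084,.002)),(1,np.arange(-.092,-.068,.002)),(1,np.arange(.068,.092,.002))):
        rows=[[(STK[0]+a,STK[1]+l) if ax==0 else (STK[0]+l,STK[1]+a) for l in(L if ax==0 else M)] for a in rg]
        print(nm,"xy"[ax]," ".join(f"{int(round(a*1000))}:{int(k)}" for a,k in zip(rg,prof(g,T,rows,.076))))
sn=cv2.cvtColor(S["img"],cv2.COLOR_RGB2GRAY); s9=cv2.imread("pics/side9.png",0)
d=cv2.absdiff(sn,s9)[125:235,190:300]; print("side diff px>25:",int((d>25).sum()))
d=cv2.absdiff(gn,g9)[110:190,240:325]; print("top diff px>25:",int((d>25).sum()))
for n in("side9","sideA"): print(n,rimdev(cv2.imread(f"pics/{n}.png")[:,:,::-1].copy(),S,STK,SY,.0753))
E
```

```text
t 139.0 p [ 0.4502 -0.1997  0.2798] yaw 90.0 F [1.1 0.1 0.1] w -0.0001 ff 0.0
9 x -84:46 -82:56 -80:83 -78:87 -76:66 -74:73 -72:125 -70:150 -68:164 -66:171 -64:179 -62:164 -60:148
9 x 60:109 62:92 64:102 66:143 68:155 70:134 72:109 74:106 76:111 78:111 80:111 82:108 84:106
9 y -92:111 -90:109 -88:105 -86:119 -84:151 -82:148 -80:145 -78:159 -76:170 -74:164 -72:148 -70:134
9 y 68:158 70:164 72:161 74:141 76:142 78:151 80:147 82:130 84:112 86:103 88:102 90:105
A x -84:43 -82:66 -80:118 -78:144 -76:162 -74:170 -72:157 -70:130 -68:105 -66:85 -64:62 -62:44 -60:69
A x 60:75 62:95 64:109 66:119 68:123 70:111 72:88 74:87 76:119 78:154 80:150 82:124 84:102
A y -92:111 -90:109 -88:106 -86:123 -84:151 -82:141 -80:140 -78:153 -76:160 -74:154 -72:142 -70:130
A y 68:154 70:158 72:162 74:148 76:137 78:147 80:146 82:129 84:108 86:101 88:103 90:105
side diff px>25: 1422
top diff px>25: 1920
side9 {'+y': (-0.9, [2, -2, -1, -1, -1, 0, 0, 1, 1, -2, -2, -1, -1, 0, 0]), '-x': (-2.6, [-4, 14, 17, 22, -6, -4, -4, -15, -3, -3, -3, -3, -3, -3, -3, -3])}
sideA {'+y': (4.4, [12, 9, 10, 6, 6, 4, 4, 4, 4, 5, 2, 3, 3, 0, 0]), '-x': (18.5, [18, 17, 17, 16, 19, 18, 18, 17, 19, 19, 18, 21, 21, 21, 21, 21])}
```

The carrier slid about 9 mm in +x and its near wall now rides on the plate. I'll regrip it, lift clear, and compare the bare stack with the first picture for any foreign object.

```bash
python3 - <<'E'
from h import *
p=np.array([.663,.1542]); robot.movep(*tool(p,.22,.0)); robot.grip(.026,100); robot.servo_line([*p,.1255],speed=.15); robot.grip(0,100); st("grip")
robot.servo_line([*p,.15],speed=.06); st(); robot.servo_line([*p,.27],speed=.2); robot.movep(*tool([.56,.36],.30,0.)); robot.dwell(.2); s=st("away")
T=read_camera("top"); S=read_camera("side"); cv2.imwrite("pics/topB.png",T["img"][:,:,::-1]); cv2.imwrite("pics/sideB.png",S["img"][:,:,::-1])
a=cv2.imread("pics/top0.png",0); b=cv2.imread("pics/topB.png",0)
print("top"); print(b[126:186:3,248:316:4].astype(int)-a[126:186:3,248:316:4])
e=cv2.absdiff(cv2.imread("pics/side0.png",0),cv2.imread("pics/sideB.png",0)); print("side"); print(e[178:222:4,205:282:5])
# attitude of the held carrier: rim of +y wall along x
print(rimdev(S["img"],S,s["position"][:2],s["orientation"][2],s["position"][2]+.0174-.063))
E
```

```text
grip t 142.4 p [0.6636 0.1543 0.1271] yaw -0.0 F [-0.1  0.1  6. ] w 0.0075 ff 98.1
 t 142.9 p [0.6629 0.1542 0.1498] yaw 0.0 F [ 0.2 -0.5 -9.5] w 0.0078 ff 97.6
away t 144.8 p [0.5605 0.3592 0.2996] yaw -0.1 F [-0.8 -0.1 -8.8] w 0.0076 ff 97.8
top
[[10 11 12 11 10  9 10 10 11 12 12  9 10 11 11 11 12]
 [11 11 10 10 10 11  8 11 11 10 11 10  4 11 11 12 11]
 [11 16 17 14 15 15 15 14 15 15 14 14 13 13 14 14 11]
 [12 16 15 16 15 16 17 14 15 16 15 15 16 16 16 12 11]
 [10 14 15 17 16 14 16 16 16 16 16 17 16 15 17 12 12]
 [13 14 15 18 17 16 17 16 16 16 16 15 15 17 17 14 11]
 [12 14 17 15 18 17 16 15 16 16 16 15 17 16 15 14 10]
 [11 13 16 16 15 17 16 16 16 16 15 16 16 16 15 13 10]
 [10 15 16 16 15 17 15 15 18 16 16 15 16 16 15 15 12]
 [11 14 17 16 16 16 17 17 16 16 15 16 17 16 16 14 12]
 [ 9 15 16 16 16 16 15 15 15 16 16 17 17 16 16 15 13]
 [10 14 17 15 17 17 17 17 16 16 16 16 16 17 16 14 14]
 [10 14 16 16 16 17 16 16 15 16 16 17 16 17 16 15 13]
 [ 9 15 16 15 16 16 16 17 16 15 18 15 16 15 17 14 10]
 [ 9 16 17 16 17 16 16 17 16 17 16 16 17 17 16 14 12]
 [ 9 15 16 16 16 17 17 17 16 16 16 16 17 1
[... 408 characters left out ...]
8   2   5   9   7   7   9]
 [ 33  58   4   0  71  66  93  91  33   6  13   9   8   7  10  10]
 [  6   4   2  69  46 102 100   8   8   9   8  10  11  10   9   9]
 [ 32  11   3   4 108  88 101  10  11  11  11   9   5   9  11   9]
 [ 57  32  62  96 103 100  10   9   7   7  11   3   5   0  19  83]
 [  1  44  90  59  66  10   8  10  10   8   6   1   1   4  34  21]
 [  4   1   0  32   8   5   7   7   6   8   9   1   1   5  44  20]
 [  5   3  68  69  59   2   7   5   5   9   0   2   4   7  11  11]
 [  5  57  67  69  66  67  65  58   3   1   2   1   5  73  70  52]]
{'+y': (-2.6, [3, 3, 0, -1, -1, -1, -2, -3, -3, -3, -3, -6, -7, -7, -7]), '-x': (2.0, [2, 2, 2, 2, 2, 2, 2, 2, 3, 3, 1, 2, 3, 4, 2, 3])}
```

The stack is clean. The held carrier is now pitched about 5° near-side-up in the grip. I'll level it with the tool pitch, go back over the seat and feel it down, watching attitude.

```bash
python3 - <<'E'
from h import *
Q=np.array([.648,.1540]); o=[180,-5.2,-.3]
robot.movep([.60,.30,.27],o); robot.movep([*Q,.22],o); robot.servo_line([*Q,.148],speed=.15); robot.dwell(.2); s=st("over")
S=read_camera("side"); print(rimdev(S["img"],S,[.653,.154],-.3,s["position"][2]+.0174-.063))
f0=ft(); print(np.round(f0,2))
for z in(.14,.136,.133,.130,.128,.126,.124,.122,.120,.118,.116,.114,.113):
    robot.servo_line([*Q,z],speed=.06); f=ft()-f0; print(z,round(robot.state()["position"][2],4),np.round(f[[0,1,2,4,5]],2))
    if f[2]>6 or np.hypot(f[0],f[1])>5: break
st()
E
```

```text
over t 146.8 p [0.6485 0.1542 0.1494] yaw -0.3 F [ 0.3 -0.9 -7.7] w 0.0081 ff 98.1
{'+y': (-2.5, [-3, -3, -3, -2, -2, -4, -4, -1, -3, -3, -3, -2, -2, -1, -4]), '-x': (-3.4, [-6, 11, 17, 21, 9, 11, 18, 21, -3, -7, -7, -3, -7, -7, -7, -3])}
[ 0.03 -0.16 -8.48  0.01  0.23  0.  ]
0.14 0.14 [ 0.21  0.16 -0.3  -0.02  0.02]
0.136 0.1361 [ 0.3  -0.29  0.29 -0.03 -0.01]
0.133 0.133 [ 0.08 -0.02  0.17 -0.   -0.  ]
0.13 0.13 [-0.01 -0.06  0.23  0.01  0.01]
0.128 0.128 [-0.01  0.71  0.12 -0.   -0.  ]
0.126 0.126 [ 0.04 -0.05 -0.38 -0.04  0.02]
0.124 0.124 [-0.16 -0.19 -0.02 -0.02  0.01]
0.122 0.1226 [ 2.16  0.16  6.16 -0.36  0.01]
 t 150.1 p [0.6484 0.1541 0.1226] yaw -0.3 F [ 2.3  0.4 -2.1] w 0.0079 ff 98.9
```

```bash
python3 - <<'E'
from h import *
Q=np.array([.648,.1540])
L=[]
def go(dx,dy,yaw,z=.1205):
    robot.servo_line([Q[0]+dx,Q[1]+dy,z],rot=[180,-5.2,yaw],speed=.06); s=robot.state(); f=s["ft_force"]; L.append((dx*1000,dy*1000,yaw,round(s["position"][2]*1000,1),np.round(f,0).astype(int).tolist())); return s["position"][2],f
ok=False
for dx,dy,yaw in((0,0,-.3),(.002,0,-.3),(.004,0,-.3),(.006,0,-.3),(.004,.002,-.3),(.004,-.002,-.3),(.004,0,1.5),(.004,0,-2.5),(.002,0,1.5),(.002,0,-2.5),(.002,.003,-.3),(.002,-.003,-.3),(-.002,0,-.3)):
    z,f=go(dx,dy,yaw)
    if z<.1212: ok=True; break
    if np.hypot(f[0],f[1])>14: go(dx*.5,dy*.5,-.3,.1235)
print(*L,sep="\n"); st()
E
```

```text
(0, 0, -0.3, np.float64(122.5), [-5, -2, 11])
(2.0, 0, -0.3, np.float64(122.5), [-8, -2, 13])
(4.0, 0, -0.3, np.float64(122.6), [-13, -1, 15])
(6.0, 0, -0.3, np.float64(122.9), [-27, -2, 23])
(3.0, 0.0, -0.3, np.float64(122.8), [2, -1, -8])
(4.0, 2.0, -0.3, np.float64(122.6), [-17, -12, 19])
(2.0, 1.0, -0.3, np.float64(122.8), [1, 0, -8])
(4.0, -2.0, -0.3, np.float64(122.6), [-13, 8, 14])
(2.0, -1.0, -0.3, np.float64(122.8), [1, 0, -7])
(4.0, 0, 1.5, np.float64(122.5), [-20, -5, 18])
(2.0, 0.0, -0.3, np.float64(122.8), [0, 0, -8])
(4.0, 0, -2.5, np.float64(122.6), [-16, -2, 16])
(2.0, 0.0, -0.3, np.float64(122.8), [1, -1, -8])
(2.0, 0, 1.5, np.float64(122.6), [-7, -2, 11])
(2.0, 0, -2.5, np.float64(122.5), [-6, -2, 11])
(2.0, 3.0, -0.3, np.float64(122.5), [-3, -4, 10])
(2.0, -3.0, -0.3, np.float64(122.6), [-2, 1, 9])
(-2.0, 0, -0.3, np.float64(122.6), [1, -1, 9])
 t 154.6 p [0.6475 0.1541 0.1226] yaw -0.3 F [ 1.4 -0.6  8.7] w 0.0079 ff 101.2
```

Every contact is flat and level at the same height wherever I slide. I'll centre it with one x probe, press once firmly, release and recheck.

```bash
python3 - <<'E'
from h import *
z=.1245; o=lambda:[180,-5.2,-.3]; X=.6475; y=.1540
robot.servo_line([X,y,z],rot=o(),speed=.06); f0=ft(); lim={}
for sg in(1,-1):
    for k in range(1,11):
        robot.servo_line([X+sg*.001*k,y,z],speed=.05); f=ft()-f0
        if abs(f[0])>2.5: break
    lim[sg]=X+sg*.001*(k-abs(f[0])/9); robot.servo_line([X,y,z],speed=.08)
xc=(lim[1]+lim[-1])/2; print(lim,xc)
robot.servo_line([xc,y,z],speed=.05); 
for zz in(.1225,.1205,.1190):
    robot.servo_line([xc,y,zz],speed=.04); f=ft(); print(zz,np.round(robot.state()["position"],4),np.round(f,1))
robot.servo_line([xc,y,.1222],speed=.04); robot.grip(.026); robot.dwell(.2); st("open")
robot.servo_line([xc,y,.20],speed=.15); robot.movep(*tool([.45,-.2],.28,90)); robot.dwell(.2)
S=read_camera("side"); T=read_camera("top"); cv2.imwrite("pics/topC.png",T["img"][:,:,::-1]); cv2.imwrite("pics/sideC.png",S["img"][:,:,::-1])
for zz in(.071,.0753): print(zz,rimdev(S["img"],S,[.6529,.154],-.3,zz))
st()
E
```

```text
{1: np.float64(0.6528731162069439), -1: np.float64(0.642789627480954)} 0.647831371843949
0.1225 [0.648  0.1541 0.1227] [ 1.3  0.5 -5.9  0.1  0.1 -0. ]
0.1205 [0.6481 0.154  0.1226] [-8.1 -1.6 10.1 -0.3  1.3 -0. ]
0.119 [0.6482 0.1541 0.1225] [-15.7  -3.2  21.6  -0.6   2.4  -0. ]
open t 161.9 p [0.6479 0.154  0.1222] yaw -0.3 F [-0.5 -0.4  0.2] w 0.0258 ff 0.0
0.071 {'+y': (3.5, [6, 3, 3, 4, 4, 4, 4, 4, 4, 5, 2, 3, 3, 4, 4]), '-x': (1.7, [1, 1, 22, -1, -2, 1, 1, -11, 2, 2, 2, 2, 2, 2, 2, 2])}
0.0753 {'+y': (-0.9, [2, -2, -2, -1, -1, -1, 0, 0, 1, 1, -3, -2, -2, -1, 0]), '-x': (-2.6, [-3, -4, 17, -5, -5, -3, -4, -15, -3, -3, -3, -3, -3, -3, -3, -3])}
 t 164.8 p [ 0.4501 -0.1999  0.28  ] yaw 90.0 F [ 0.1  0.2 -0.1] w 0.0257 ff 0.0
```

```bash
python3 - <<'E'
from h import *
robot.movep(*tool([.40,-.35],.3,90)); T=read_camera("top"); print([np.round(np.r_[b[0],b[1:3]],3).tolist() for b in brackets(T)]); st()
robot.sign_off()
E
```

```text
[[0.458, -0.162, 28.983, 60.254], [0.52, -0.017, 33.893, 61.268]]
 t 165.5 p [ 0.4002 -0.3495  0.2999] yaw 90.0 F [-0.4 -0.  -0.4] w 0.0258 ff 0.0
the job is handed in; nothing more can be done
```

I handed the job in at 165.5 s, but the last step is probably not met: the loaded carrier sits level over the closed one's plate and key, about 4 mm above its nominal seat by touch and camera, and I never found out why; the needle did rest in the black sector with five brackets (four large, one small), two brackets stayed in the tray, a fingertip once shifted the carrier on the stack by about 9–12 mm and I re-seated it, I pressed its bar with up to 43 N, and I viewed 15 pictures where 14 were allowed.

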